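# Pack a flanged mandrel in its transit cradle and snap the cover on

### The job

Take the steel mandrel that stands upright on its flange, lay it on its side in the two V-rests of the transit cradle with its flange at the end plate, without dropping it in, and let go of it. Then fit the loose cover: hook its tongue into the slot of the cradle and swing it down until the spring catch snaps over its opposite edge and it lies flat; do not upset the oil bottle, the small turned part or the ring gauge.

Things in the scene. Friction and masses are not known exactly. Their poses are not given: they have to be found in the camera images.
- cradle: Transit cradle, screwed down: dark base plate 150 (x) x 136 (y) x 8 mm with aluminium parts on it. Origin: centre of the base's underside; z up. V-rests stand along its x axis, the slot post (x -7 to 43, y 48 to 62, 79 mm high) on the +y side, the catch post on the -y side, an end plate at the +x end only. Closed, the cover's origin is at (18, -2, 63) mm here, axes parallel.
- cradle_axis (a point): Axis point of the shaft lying in the V-rests, at (0, 0, 40) mm of the cradle, axes as the cradle's. Site mandrel_mid belongs here, from -9 to +6 mm along x. Two 90 degree V-rests, each 10 mm thick and 44 mm wide, centred 30 mm from here to -x and 34 mm to +x, tops at z 39 mm of the cradle; between them only the base (top at z 8 mm).
- end_plate (a point): Top middle of the end plate's inner face, at (64, 0, 42) mm of the cradle; the plate is 60 mm wide. The mandrel's flange lies between it and the near V-rest; the cradle's other (-x) end is open and takes the plain end.
- slot (a point): Point in the slot of the slot post, at (18, 54, 65) mm of the cradle, axes as the cradle's. The slot opens to -y: floor at z 63 from y 48 mm, roof at z 71 from y 50 mm (8 mm high), back wall at y 58, side cheeks at x -3 and 39. Over the mouth a lead-in plate flares up from the roof's edge to about y 43, z 79 mm.
- catch_step (a point): On the catch post, at (18, -51.5, 63) mm of the cradle: middle of the step (y -45 to -58, x -2 to 38) on which the closed cover's -y edge rests. Behind it the post rises to z 84 mm (y -59 to -66), with cheeks at x -2 to 3 and 33 to 38 that reach to y -54.
- catch (a joint): Spring catch on the catch post, m: 0 fully out (by its spring; also with the cover snapped in), up to 0.008 pushed back to the cradle's -y. Steel tongue 24 mm wide, bevel facing up and inwards (28 degrees from vertical), top at z 82 mm; the cover's edge pushes it back on the way down. Spring 2.4 N plus 0.4 N per mm: the snap takes about 5 to 10 N down at the edge.
- catch_nose (a point): Lower inner corner of the catch, at (18, -48, 69.5) mm of the cradle when out: 3 mm inside the edge of the closed cover, whose plate top is then at z 67 mm.
- mandrel: Turned steel mandrel, about 0.32 kg, 112 mm long, standing on its flange. Origin: centre of the flange's end face; z along its axis to the plain end. Flange 40 mm diameter, z 0 to 10 mm; shaft 24 mm diameter to z 100; spigot 16 mm diameter to z 112. Centre of mass at z 46 mm. Laid in the cradle, its z axis points along the cradle's -x.
- mandrel_mid (a point): Point on the mandrel's axis 58 mm from the flange's end face; it comes to point cradle_axis.
- cover: Loose aluminium cover, about 0.16 kg, flat on the bench: plate 108 (x) x 98 (y) x 4 mm. Origin: centre of the plate's underside; z up. A tongue 30 mm wide and 4 mm thick continues the plate at its +y edge (y 49 to 58 mm). On the middle of the plate stands a dark rib to hold it by: 44 mm long (x), 12 mm thick (y), z 4 to 30 mm.
- tongue_tip (a point): Middle of the free edge of the cover's tongue, at (0, 58, 2) mm of the cover; in the slot when closed.
- cover_rib (a point): Middle of the cover's rib, at (0, 0, 19) mm of the cover.
- oil_bottle: Bystander: white plastic oil bottle with red cap and thin spout, 45 mm diameter, 138 mm high with the spout (body 78 mm, cap to 90 mm). Origin: centre of its underside. Leave it standing.
- turned_flange_b: Bystander: small stepped turned part, 33 mm diameter at its foot, 34 mm high, standing. Origin: centre of its underside.
- gauge_stand: Fixed obstacle, always in the same place: comparator stand, axes as the world's, z 0 on the bench. Black base x -166 to 112, y -88 to 88, 42 mm high; grey column 46 mm square at x +77, 372 mm high; arm with gauge head, x about -60 to 130, y -40 to 40, up to 0.25 m or so (treat all within 60 mm of the origin as filled). Go round it on the robot's side.
- ring_gauge: Bystander: plain steel ring gauge lying flat, 48 mm diameter, 14 mm high. Origin: centre of its underside.
Not all that is in view belongs to the job. What is shaped like the mandrel but green or yellow is not meant.

How it is judged (in metres and radians):
On the way:
1. the mandrel lies on its side in both V-rests with its flange at the end plate, released (angle between the z axis of mandrel and the x axis of cradle, either way round below 0.07 rad and x of mandrel_mid in the frame of cradle_axis between -0.011 and 0.011 m and y of mandrel_mid in the frame of cradle_axis between -0.003 and 0.003 m and z of mandrel_mid in the frame of cradle_axis between -0.003 and 0.003 m and x of mandrel in the frame of cradle above 0.04 m and contact force between the fingers and mandrel below 0.2 N and linear speed of mandrel below 0.02 m/s), for 0.2 s.
At the end, for the whole second after the job is handed in: Mandrel in both V-rests (within 4 degrees, 3 mm; 11 mm lengthwise), flange at the end plate; cover flat (0.04 rad) at its closed height, tongue in the slot, catch sprung back out (within 1.5 mm) over its edge; all at rest and released (angle between the z axis of mandrel and the x axis of cradle, either way round below 0.07 rad and x of mandrel_mid in the frame of cradle_axis between -0.011 and 0.011 m and y of mandrel_mid in the frame of cradle_axis between -0.003 and 0.003 m and z of mandrel_mid in the frame of cradle_axis between -0.003 and 0.003 m and x of mandrel in the frame of cradle above 0.04 m and angle between the z axis of cover and the z axis of cradle, either way round below 0.04 rad and angle between cover's own z axis and vertical below 0.2 rad and x of tongue_tip in the frame of slot between -0.009 and 0.009 m and y of tongue_tip in the frame of slot between -0.004 and 0.006 m and z of tongue_tip in the frame of slot between -0.003 and 0.006 m and z of cover in the frame of cradle between 0.061 and 0.0665 m and value of joint catch below 0.0015 m and linear speed of each of cover, mandrel below 0.02 m/s); the robot touches nothing.
It fails at once if the oil bottle, the small turned part or the ring gauge is shifted by more than 25 mm or tipped (distance of any of oil_bottle, turned_flange_b, ring_gauge from where it was at the start of the episode above 0.025 m or angle between any of oil_bottle, turned_flange_b, ring_gauge's own z axis and vertical above 0.4 rad).
It fails at once if the mandrel is dropped or rammed into the cradle (more than 80 N between them) (contact force between mandrel and cradle above 80 N).
It also fails if it takes over 67 s, if anything falls off the work surface, if the arm or the gripper's body presses on something with over 40 N, if the wrist force passes 120 N, or if a joint passes its speed limit or range.

### The arm

A 6-joint arm with a two-finger parallel gripper is mounted at the origin on a cart in front of the work surface, level with it; the furniture and walls round the work are solid. World frame = base frame: x ahead of the robot, y to its left, z up, the work surface at z = 0. Lengths are in m, angles in degrees, forces in N, time in s.
With the tool pointing down it reaches from about 0.3 to 0.75 m from the base axis. Payload 8.5 kg.
Tool frame: the origin (TCP) lies at the centre of the arm's flange, where the gripper is bolted on; the fingertips stand 173 mm ahead of it and the grasp point (between the pads) lies 155 mm ahead of it (bot.grasp_offset is the distance from the TCP to the grasp point, in m); z points along the fingers, y is the line along which they close (so a half turn about z gives the same grasp; the last joint's range is limited). The gripper opens to 85 mm and grips with 20 to 120 N. Pads are 22 mm wide; open, the fingers measure 114 mm over their backs; the gripper's body (76 mm by 85 mm) begins 54 mm behind the grasp point. The pads swing forward as they close: fully open they stand 13 mm farther back than shut.
Start: joints at [57.909, 21.807, 74.336, -0, 83.858, -12.336], TCP at [0.186, 0.518, 0.405] pointing down, gripper open.
Joint ranges: [-178.18, 178.18], [-50.72, 133.34], [12.68, 142.11], [-81.47, 261.47], [9.98, 163.14], [-165.26, 165.26]. Speed limits (degrees/s): [136.94, 136.94, 180, 180, 180, 180].

### API

Orientations are given as a 3x3 rotation matrix whose columns are the frame's x, y, z axes.
In Python, from cell import bot gives the robot as it stands.
- The arm moves only by the tool arm_command, never from a script. Its argument "targets" is one flat list of numbers, 7 for each row, row after row: the shift along the world's x, y, z in m, then the turn, a rotation vector about the world's x, y, z in rad, then the finger opening in m, from 0 to 0.0854. In form: [dx, dy, dz, rx, ry, rz, claw, dx, dy, dz, rx, ry, rz, claw, ...]. A call has 1 to 8 rows; each row shifts and turns the commanded pose from where the row before left it; what a row does not reach is not made up. A row lasts 1/10 s, in which the tool goes at most 50 mm and 8.59 degrees, less where a joint would pass 70% of its speed; a pose out of reach is approached as far as the arm can. A call is refused whole if a number of a shift passes 0.05 or a number of a turn 0.15, either way. A call with a gripper value outside its range is refused whole. The fingers move at their own pace and stop on an object; the grip force is fixed at half the most. Time passes only in rows, so rows that do not move let the fingers close. It gives the time, the measured TCP pose, the force, the opening and the grip force at its end, in the units of the state.
- bot.observe(): the state, without advancing time (a new reading comes with each control period).
- bot.camera(name): name is "side" or "top"; returns a dict with "img" (384x512x3 uint8, red, green, blue), "fx", "fy", "cx", "cy" (pixels), "distortion" ([k1, k2, p1, p2, k3] as OpenCV has them; the pictures are not rectified), "R" (3x3) and "t" (3): a world point X has camera coordinates R X + t. Camera axes: x right, y down, z forward; pixel columns grow to the right and rows downward; lengths in m; the calibration is good to about 2 mm. A picture is of the moment at which its call begins. There is no depth.
- bot.sign_off(): hands the job in; it is judged then, once.
The state is a dict: "t": time; "joint_pos": joint angles; "qd": joint speeds; "joint_efforts": joint torques, N m; "eef_pos": TCP position; "tool_rot": TCP orientation; "wrist_force": force on the tool from outside, world axes, zero at the start; "ft_torque": the same for the moment, N m; "gripper_width": opening from 0.0 (shut) to 1.0 (fully open); "grasp_force": force on a finger pad.
Only numpy, scipy, OpenCV 4.12 (cv2) and the standard library are available. Lean on these libraries where they do the work, as an engineer would, in place of code of your own. Each camera call takes 0.05 s, during which the arm holds its last target. There are 200 camera calls.

## Working session

There is one attempt and no reset: what is moved stays moved. The work goes in short steps, Python scripts to look and compute and a tool call to move; the robot and the scene stay as the last step left them, time stands still between calls to the robot, and variables do not carry over. Pictures are saved under pics/ and viewed, at most 10 in all, crops included, and the job is handed in when it is done.

Besides the shell and the picture viewer there is one more tool, called after "Emit:" as name(argument=value, ...), one argument or row to a line, values as JSON. arm_command: Moves the arm, as the interface text tells. Its arguments: {"type":"object","properties":{"targets":{"type":"array"}},"required":["targets"]}

```bash
mkdir -p pics; ls
python3 - <<'E'
from cell import bot
import cv2,pickle
o=bot.observe();print(o)
for n in("side","top"):
    c=bot.camera(n);pickle.dump(c,open(n+"0.pkl","wb"))
    cv2.imwrite(f"pics/{n}0.png",cv2.resize(c["img"][...,::-1],None,fx=1.5625,fy=1.5625,interpolation=cv2.INTER_CUBIC))
    print(n,{k:v for k,v in c.items() if k!="img"})
E
```

```text
pics
{'t': 0.0, 'joint_pos': array([ 5.79077154e+01,  2.18428324e+01,  7.43827748e+01,  6.57168796e-04,
        8.38599885e+01, -1.23366607e+01]), 'qd': array([ 0.00905061,  0.18682015, -0.03483789, -0.01643066, -0.03263114,
       -0.02946418]), 'joint_efforts': array([-7.53441827e-05, -4.48471642e+01, -2.31276405e+01, -1.96437172e-04,
        4.81726442e-03, -7.45991343e-06]), 'eef_pos': array([0.18589732, 0.5175983 , 0.40410598]), 'tool_rot': array([[-9.41142292e-01,  3.38009675e-01, -8.03361596e-04],
       [ 3.38010468e-01,  9.41141507e-01, -1.25958641e-03],
       [ 3.30324551e-04, -1.45699467e-03, -9.99998884e-01]]), 'wrist_force': array([0.00323997, 0.01200838, 0.34622066]), 'ft_torque': array([ 0.01032807, -0.01347013,  0.01299182]), 'grasp_force': 0.0, 'gripper_width': 0.9983428633971059}
side {'fx': 484.07856310048794, 'fy': 484.07856310048794, 'cx': 259.12651245135874, 'cy': 192.1060610319915, 'distortion': array([-0.16601753,  0.        ,  0.        ,  0.        ,  0.        ]), 'R': array([[ 0.84147739, -0.5401019 , -0.01434336],
       [-0.26222927, -0.38505363, -0.88485564],
       [ 0.47238925,  0.74834727, -0.46564446]]), 't': array([-0.46092821,  0.17206721,  1.30075598])}
top {'fx': 446.8226317461255, 'fy': 446.8226317461255, 'cx': 255.3600017134882, 'cy': 192.00174605289948, 'distortion': array([-0.14859352,  0.        ,  0.        ,  0.        ,  0.        ]), 'R': array([[-0.02149683, -0.99970662, -0.01116058],
       [-0.98363777,  0.02314588, -0.17866452],
       [ 0.17887042,  0.00713725, -0.98384675]]), 't': array([-0.02077477,  0.51673594,  1.48349475])}
```

View pics/side0.png

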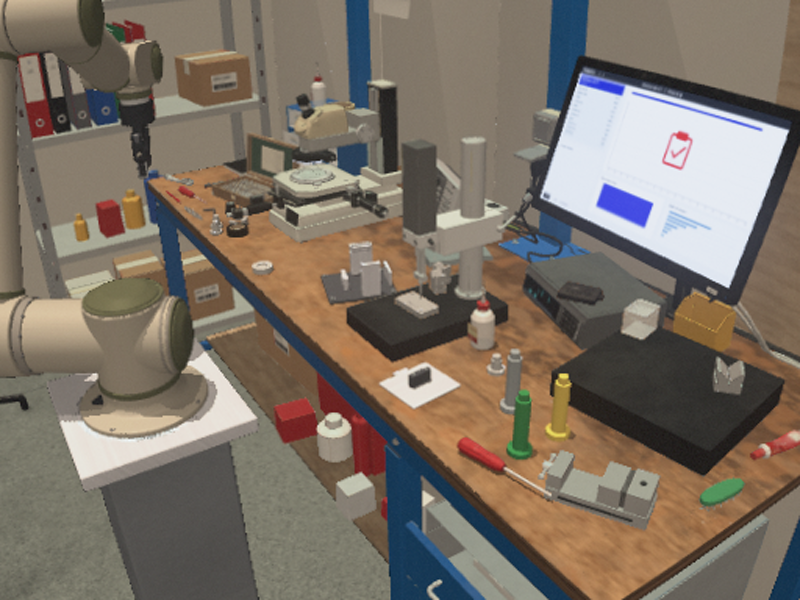

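View pics/top0.png

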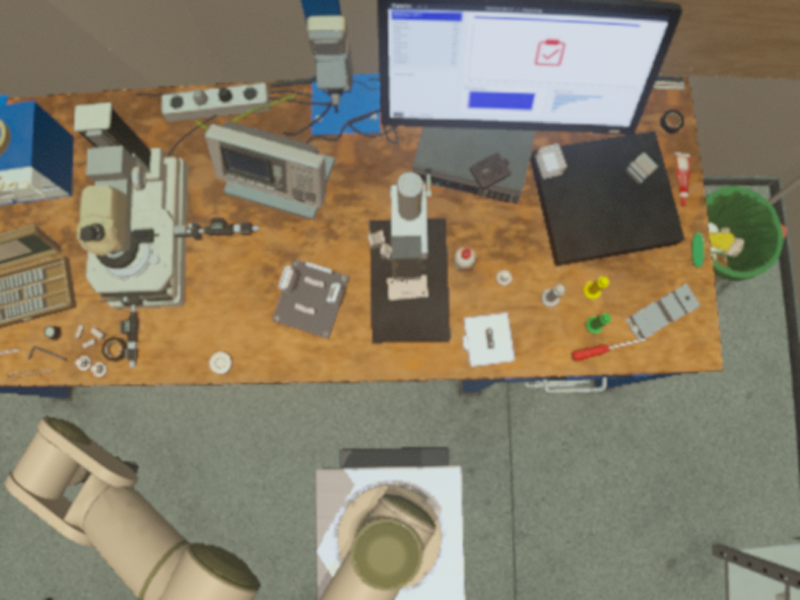

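```bash
cat > h.py <<'E'
import numpy as np,cv2,pickle
from scipy.optimize import least_squares
def cam(n,tag=None):
    from cell import bot
    c=bot.camera(n)
    if tag: pickle.dump(c,open(f"{n}{tag}.pkl","wb"))
    return c
def load(f): return pickle.load(open(f,"rb"))
def K(c): return np.array([[c["fx"],0,c["cx"]],[0,c["fy"],c["cy"]],[0,0,1.]])
def proj(c,X):
    return cv2.projectPoints(np.atleast_2d(np.array(X,float)),cv2.Rodrigues(c["R"])[0],c["t"],K(c),c["distortion"])[0][:,0]
def onz(c,uv,z):
    n=cv2.undistortPoints(np.array(uv,float).reshape(-1,1,2),K(c),c["distortion"])[:,0]
    d=np.c_[n,np.ones(len(n))]@c["R"]; o=-c["R"].T@c["t"]
    return o+d*((z-o[2])/d[:,2])[:,None]
def crop(c,u0,v0,w,h,s):
    im=cv2.resize(c["img"][v0:v0+h,u0:u0+w,::-1],None,fx=s,fy=s,interpolation=cv2.INTER_CUBIC)
    for u in range((u0+9)//10*10,u0+w,10):
        cv2.line(im,(int((u-u0+.5)*s),0),(int((u-u0+.5)*s),6),(0,255,255),1); cv2.putText(im,str(u),(int((u-u0)*s)-6,16),0,.35,(0,255,255),1)
    for v in range((v0+9)//10*10,v0+h,10):
        cv2.line(im,(0,int((v-v0+.5)*s)),(6,int((v-v0+.5)*s)),(0,255,255),1); cv2.putText(im,str(v),(8,int((v-v0+.5)*s)+4),0,.35,(0,255,255),1)
    return im
E
python3 - <<'E'
from h import *
t=load("top0.pkl");s=load("side0.pkl")
a=np.hstack([crop(t,172,162,57,50,7),crop(t,290,165,57,50,7)])
b=np.hstack([crop(s,200,150,57,42,7),crop(s,240,220,57,42,7)])
cv2.imwrite("pics/m1.png",np.vstack([a,b])[:600,:800])
cv2.imwrite("pics/m2.png",crop(s,200,150,150,120,5))
E
```

```text
(no output)
```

View pics/m1.png

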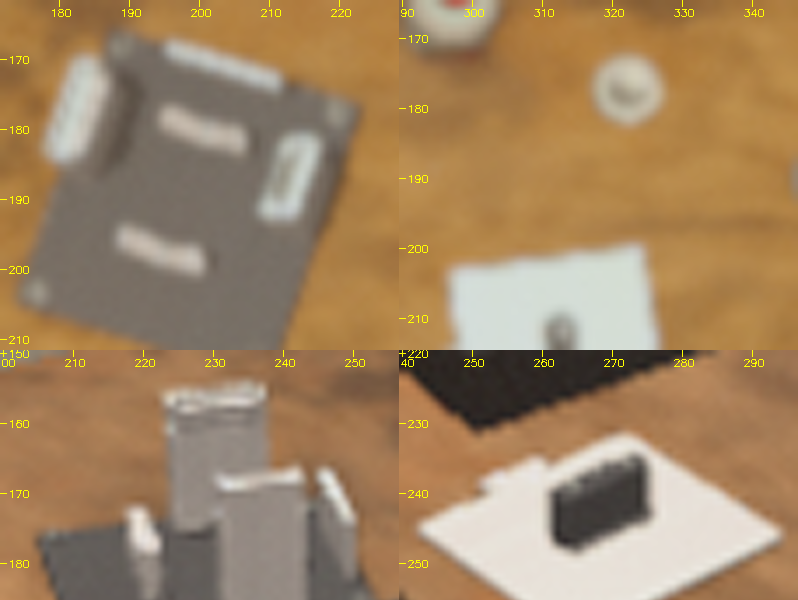

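View pics/m2.png

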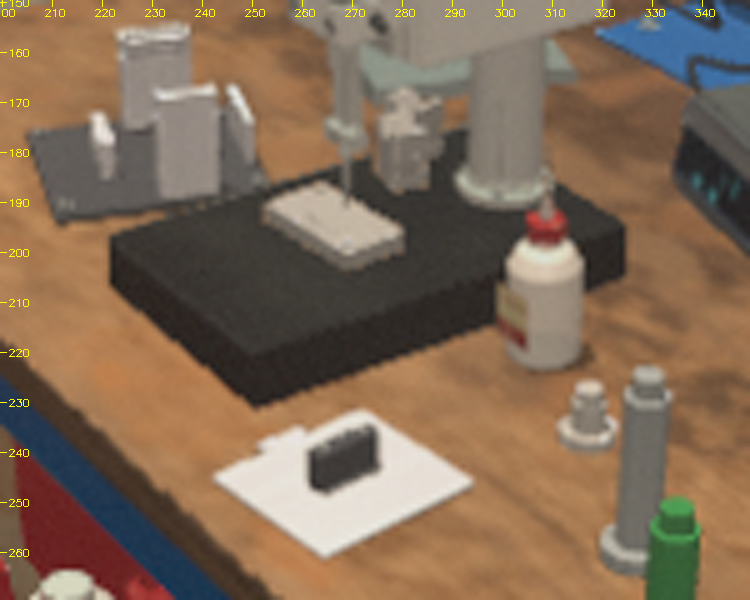

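```bash
cat >> h.py <<'E'
def box(x0,x1,y0,y1,z0,z1): return np.array([[x,y,z] for x in(x0,x1) for y in(y0,y1) for z in(z0,z1)])/1e3
def cyl(r,z0,z1):
    a=np.linspace(0,2*np.pi,40,endpoint=False); return np.array([[r*np.cos(q),r*np.sin(q),z] for q in a for z in(z0,z1)])/1e3
CRADLE=[box(-75,75,-68,68,0,8),box(-7,43,48,62,8,79),box(-7,43,43,50,71,79),box(-2,38,-66,-45,8,63),box(-2,38,-66,-59,8,84),box(-35,-25,-22,22,8,39),box(29,39,-22,22,8,39),box(64,70,-30,30,8,42)]
COVER=[box(-54,54,-49,49,0,4),box(-15,15,49,58,0,4),box(-22,22,-6,6,4,30)]
MANDREL=[cyl(20,0,10),cyl(12,10,100),cyl(8,100,112)]
def sil(c,parts,T,roi,S=4):
    u0,v0,w,h=roi; m=np.zeros((h*S,w*S),np.uint8)
    for P in parts:
        p=(proj(c,P@T[:3,:3].T+T[:3,3])-[u0,v0]+.5)*S-.5
        hull=cv2.convexHull(p.astype(np.float32))[:,0]
        cv2.fillConvexPoly(m,np.round(hull*256).astype(np.int32),255,shift=8)
    return cv2.GaussianBlur(cv2.resize(m,(w,h),interpolation=cv2.INTER_AREA)/255.,(0,0),.7)
def smask(c,roi,lo=.28,hi=.45):
    u0,v0,w,h=roi; im=c["img"][v0:v0+h,u0:u0+w].astype(float)
    s=1-im.min(2)/np.maximum(im.max(2),1); return np.clip((hi-s)/(hi-lo),0,1)
def T4(x,y,yaw):
    T=np.eye(4);T[:2,:2]=[[np.cos(yaw),-np.sin(yaw)],[np.sin(yaw),np.cos(yaw)]];T[:2,3]=x,y;return T
def fit(views,parts,p0):
    from scipy.optimize import minimize
    def f(p): return sum(((sil(c,parts,T4(p[0],p[1],p[2] if len(p)>2 else 0),r)-m)**2).sum() for c,r,m in views)
    d=len(p0); sx=np.vstack([p0]+[np.array(p0)+np.eye(d)[i]*([.01,.01,.1][i]) for i in range(d)])
    r=minimize(f,p0,method="Nelder-Mead",options=dict(initial_simplex=sx,xatol=1e-5,fatol=1e-3)); return r.x,r.fun
E
python3 - <<'E'
from h import *
t=load("top0.pkl");s=load("side0.pkl")
# rough
c=onz(t,[[187.5,165.5],[222.5,176],[174,205]],.008); print(c)
ctr=(c[1]+c[2])/2; d=c[0]-c[2]; yaw=np.arctan2(d[1],d[0]); print("cradle",ctr,yaw)
cv=onz(s,[[265,247]],0)[0]; md=onz(s,[[325,262]],0)[0]; print(cv,md)
R=lambda c,r:(c,r,smask(c,r))
def both(name,V,parts,p0):
    for l,v in(("T",V[:1]),("S",V[1:]),("TS",V)): 
        x,fu=fit(v,parts,p0);print(name,l,x.round(4),round(fu,1), "yawdeg",np.degrees(x[2:]))
    return x
both("cradle",[R(t,(170,160,56,58)),R(s,(198,152,60,44))],CRADLE,[ctr[0],ctr[1],yaw])
both("cover",[R(t,(292,196,40,42)),R(s,(236,226,62,40))],COVER,[cv[0],cv[1],0.])
both("mandrel",[R(t,(342,175,25,24)),R(s,(318,218,18,50))],MANDREL,[md[0],md[1]])
cv2.imwrite("pics/mask.png",np.vstack([np.hstack([cv2.resize(smask(*a)*255,(390,290)) for a in((t,(170,160,56,58)),(s,(198,152,60,44)))]),np.hstack([cv2.resize(smask(*a)*255,(260,290)) for a in((t,(292,196,40,42)),(t,(342,175,25,24)),(s,(318,218,18,50)))])]) if 0 else np.hstack([cv2.resize(smask(*a)*255,(195,290)) for a in((t,(170,160,56,58)),(s,(198,152,60,44)),(t,(342,175,25,24)),(s,(318,218,18,50)))]))
for n,uv in(("bottle",[[543,222]]),("turned",[[317,238]]),): print(n,onz(s,[[uv[0][0] if n=="turned" else 543/1,uv[0][1]]],0) if n=="turned" else onz(s,[[308.5,221]],0))
print("ring",onz(t,[[220.5/1.5625,362/1.5625]],.014))
E
```

```text
[[0.62496427 0.20803632 0.008     ]
 [0.58343384 0.08297208 0.008     ]
 [0.48339108 0.25504577 0.008     ]]
cradle [0.53341246 0.16900893 0.008     ] -0.3205955476922091
[ 4.19210274e-01 -2.30146898e-01 -1.11022302e-16] [ 0.511034   -0.37683703  0.        ]
cradle T [ 0.5348  0.1695 -0.3221] 27.7 yawdeg [-18.4557478]
cradle S [ 0.5307  0.1653 -0.3283] 157.9 yawdeg [-18.80821921]
cradle TS [ 0.5337  0.1691 -0.3196] 205.3 yawdeg [-18.31438933]
cover T [ 0.4315 -0.2306  0.1054] 37.8 yawdeg [6.0411743]
cover S [ 0.4288 -0.232   0.1082] 84.9 yawdeg [6.20087345]
cover TS [ 0.4304 -0.2311  0.1165] 131.1 yawdeg [6.67595574]
mandrel T [ 0.522  -0.3734] 3.9 yawdeg []
mandrel S [ 0.5196 -0.3738] 98.0 yawdeg []
mandrel TS [ 0.5207 -0.3727] 105.0 yawdeg []
bottle [[ 0.60261463 -0.18800321  0.        ]]
turned [[ 0.56554999 -0.27497825  0.        ]]
ring [[0.39068613 0.3695251  0.014     ]][ WARN:0@1.411] global loadsave.cpp:1063 imwrite_ Unsupported depth image for selected encoder is fallbacked to CV_8U.
```

View pics/mask.png

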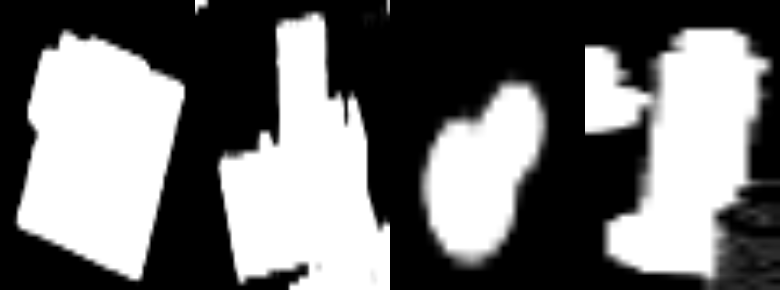

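```bash
cat > plan.py <<'E'
import numpy as np
from scipy.spatial.transform import Rotation as Ro
from cell import bot
def frame(z,x):
    z=np.array(z,float);z/=np.linalg.norm(z);x=np.array(x,float);x-=z*(x@z);x/=np.linalg.norm(x);return np.c_[x,np.cross(z,x),z]
def rows(p,R,p2,R2,claw,step=.045,deg=8.0):
    rv=Ro.from_matrix(R2@R.T).as_rotvec();d=np.array(p2)-p
    n=max(1,int(np.ceil(max(np.linalg.norm(d)/step,np.degrees(np.linalg.norm(rv))/deg))))
    print(n,"x",(d/n).round(4).tolist()+(rv/n).round(4).tolist()+[claw]," ->",np.round(p2,3))
def path(wps,p=None,R=None):
    if p is None:
        o=bot.observe();p,R=o["eef_pos"],o["tool_rot"]
    for w in wps:
        rows(p,R,w[0],w[1],w[2],*w[3:]);p,R=np.array(w[0]),w[1]
b=np.radians(35);G=.155;az=lambda a:np.array([np.cos(a),np.sin(a),0]);Z=np.array([0,0,1.])
man=np.array([.521,-.373,.056]); CR=np.array([.534,.168,0]);CY=np.radians(-18.5)
COV=np.array([.430,-.231,0]);COVY=np.radians(6.3)
r=az(np.arctan2(man[1],man[0]))
Rpick=frame(np.cos(b)*r-np.sin(b)*Z,np.sin(b)*r+np.cos(b)*Z); Ppick=man-G*Rpick[:,2]
c=az(CY); Rplace=frame(np.sin(b)*c-np.cos(b)*Z,-np.cos(b)*c-np.sin(b)*Z)
E
python3 - <<'E'
from plan import *
from h import *
s=load("side0.pkl")
print("green",onz(s,[[333,289]],0),"yellow",onz(s,[[357,277]],0),"gauge base front corners",onz(load("top0.pkl"),np.array([[371,341],[449,341]])/1.5625,.042))
Rm=frame(-Z,az(np.radians(-10)))
path([([.36,.1,.38],Rm,.0854),([.37,-.2,.36],frame(-Z,r),.0854),(Ppick+[0,0,.14],Rpick,.06),(Ppick,Rpick,.06)])
E
```

```text
green [[ 0.45631509 -0.47420473  0.        ]] yellow [[ 5.36700819e-01 -4.72306847e-01  1.11022302e-16]] gauge base front corners [[ 0.4276773   0.03053331  0.042     ]
 [ 0.42375061 -0.13917359  0.042     ]]
22 x [0.0079, -0.019, -0.0011, -0.0, -0.0001, -0.1351, 0.0854]  -> [0.36 0.1  0.38]
7 x [0.0014, -0.0429, -0.0029, 0.0, 0.0, -0.0638, 0.0854]  -> [ 0.37 -0.2   0.36]
7 x [0.0068, -0.0142, -0.0107, -0.0798, -0.1115, 0.0, 0.06]  -> [ 0.418 -0.299  0.285]
4 x [0.0, 0.0, -0.035, 0.0, 0.0, 0.0, 0.06]  -> [ 0.418 -0.299  0.145]
```

Emit:
arm_command(
  targets=[0.008,-0.019,-0.001,0,0,-0.135,0.0854,0.008,-0.019,-0.001,0,0,-0.135,0.0854,0.008,-0.019,-0.001,0,0,-0.135,0.0854,0.008,-0.019,-0.001,0,0,-0.135,0.0854,0.008,-0.019,-0.001,0,0,-0.135,0.0854,0.008,-0.019,-0.001,0,0,-0.135,0.0854,0.008,-0.019,-0.001,0,0,-0.135,0.0854,0.008,-0.019,-0.001,0,0,-0.135,0.0854],
)

```text
t: 0.9
eef_pos: [0.2501, 0.3648, 0.3964]
tool_rot: [[-0.14, 0.99, -0.0], [0.99, 0.14, -0.0], [-0.0, -0.001, -1.0]]
wrist_force: [-0.1, 0.7, 0.0]
gripper_width: 0.999
grasp_force: 0.0
```

Emit:
arm_command(
  targets=[0.008,-0.019,-0.001,0,0,-0.135,0.0854,0.008,-0.019,-0.001,0,0,-0.135,0.0854,0.008,-0.019,-0.001,0,0,-0.135,0.0854,0.008,-0.019,-0.001,0,0,-0.135,0.0854,0.008,-0.019,-0.001,0,0,-0.135,0.0854,0.008,-0.019,-0.001,0,0,-0.135,0.0854,0.008,-0.019,-0.001,0,0,-0.135,0.0854,0.008,-0.019,-0.001,0,0,-0.135,0.0854],
)

```text
t: 1.7
eef_pos: [0.314, 0.2128, 0.3885]
tool_rot: [[0.807, 0.59, -0.0], [0.59, -0.807, -0.0], [-0.0, -0.0, -1.0]]
wrist_force: [0.8, 1.0, 0.2]
gripper_width: 0.999
grasp_force: 0.0
```

Emit:
arm_command(
  targets=[0.008,-0.019,-0.001,0,0,-0.135,0.0854,0.008,-0.019,-0.001,0,0,-0.135,0.0854,0.008,-0.019,-0.001,0,0,-0.135,0.0854,0.008,-0.019,-0.001,0,0,-0.135,0.0854,0.008,-0.019,-0.001,0,0,-0.135,0.0854,0.008,-0.019,-0.001,0,0,-0.135,0.0854],
)

```text
t: 2.3
eef_pos: [0.362, 0.0988, 0.3825]
tool_rot: [[0.984, -0.178, -0.0], [-0.178, -0.984, 0.0], [-0.0, 0.0, -1.0]]
wrist_force: [0.5, -0.2, -0.2]
gripper_width: 1.001
grasp_force: 0.0
```

Emit:
arm_command(
  targets=[0.0014,-0.043,-0.003,0,0,-0.064,0.0854,0.0014,-0.043,-0.003,0,0,-0.064,0.0854,0.0014,-0.043,-0.003,0,0,-0.064,0.0854,0.0014,-0.043,-0.003,0,0,-0.064,0.0854,0.0014,-0.043,-0.003,0,0,-0.064,0.0854,0.0014,-0.043,-0.003,0,0,-0.064,0.0854,0.0014,-0.043,-0.003,0,0,-0.064,0.07],
)

```text
t: 3.0
eef_pos: [0.3713, -0.2032, 0.3615]
tool_rot: [[0.811, -0.585, -0.0], [-0.585, -0.811, 0.0], [-0.0, -0.0, -1.0]]
wrist_force: [0.7, 0.4, 0.4]
gripper_width: 0.856
grasp_force: 0.0
```

Run:
```python
from plan import *
o=bot.observe();print(o["t"],o["joint_pos"].round(1),o["gripper_width"])
path([(Ppick+[0,0,.14],Rpick,.06),(Ppick,Rpick,.06)])
```

```text
3.0 [-44.8  11.6  97.2   0.   71.2  81. ] 0.856194939722298
7 x [0.0066, -0.0137, -0.0109, -0.08, -0.1114, 0.0004, 0.06]  -> [ 0.418 -0.299  0.285]
4 x [0.0, 0.0, -0.035, 0.0, 0.0, 0.0, 0.06]  -> [ 0.418 -0.299  0.145]
```

Emit:
arm_command(
  targets=[0.0066,-0.0137,-0.011,-0.08,-0.1114,0,0.06,0.0066,-0.0137,-0.011,-0.08,-0.1114,0,0.06,0.0066,-0.0137,-0.011,-0.08,-0.1114,0,0.06,0.0066,-0.0137,-0.011,-0.08,-0.1114,0,0.06,0.0066,-0.0137,-0.011,-0.08,-0.1114,0,0.06,0.0066,-0.0137,-0.011,-0.08,-0.1114,0,0.06,0.0066,-0.0137,-0.011,-0.08,-0.1114,0,0.06,0,0,0,0,0,0,0.06],
)

```text
t: 3.8
eef_pos: [0.4129, -0.2807, 0.2965]
tool_rot: [[0.56, -0.562, 0.609], [-0.397, -0.827, -0.398], [0.728, -0.019, -0.686]]
wrist_force: [-0.3, -0.6, 0.6]
gripper_width: 0.705
grasp_force: 0.0
```

Emit:
arm_command(
  targets=[0,0,-0.035,0,0,0,0.06,0,0,-0.035,0,0,0,0.06,0,0,-0.035,0,0,0,0.06,0,0,-0.034,0,0,0,0.06,0,0,0,0,0,0,0.06],
)

```text
t: 4.3
eef_pos: [0.415, -0.2799, 0.2213]
tool_rot: [[0.558, -0.547, 0.624], [-0.394, -0.836, -0.381], [0.731, -0.033, -0.682]]
wrist_force: [0.0, 0.2, -0.1]
gripper_width: 0.706
grasp_force: 0.0
```

Run:
```python
from plan import *
from h import *
o=bot.observe();print(o["t"],o["joint_pos"].round(1));g=o["eef_pos"]+G*o["tool_rot"][:,2];print("grasp",g)
s=cam("side","1");t=cam("top","1")
print("pix",proj(s,g),proj(t,g))
cv2.imwrite("pics/m3.png",np.hstack([crop(s,275,190,80,90,6),crop(t,320,150,53,90,6)])[:600,:800])
```

```text
4.3 [-49.9  28.3 107.9  97.   13.5 -17.4]
grasp [ 0.51176044 -0.33893222  0.11555127]
pix [[318.17714264 217.94858438]] [[348.39379193 187.39496846]]
```

View pics/m3.png

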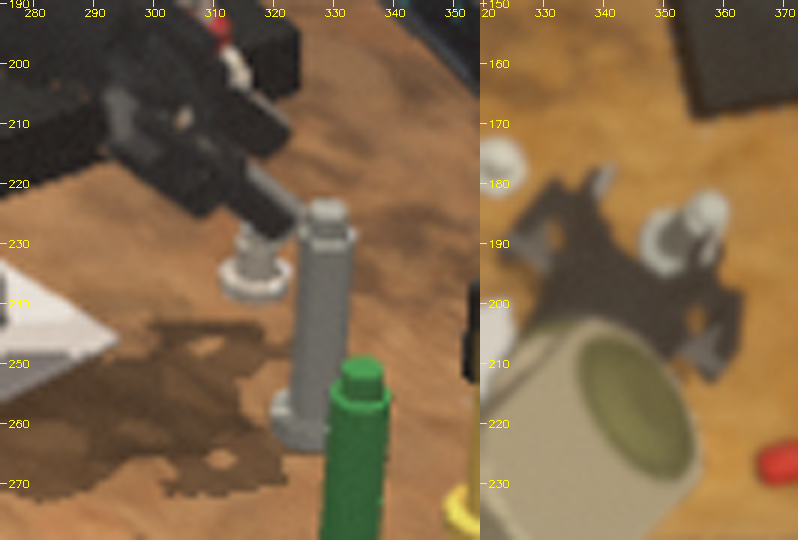

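```bash
cat > kin.py <<'E'
import numpy as np
from scipy.spatial.transform import Rotation as Ro
from scipy.optimize import least_squares
rz=lambda a:Ro.from_euler("z",a,degrees=True).as_matrix(); ry=lambda a:Ro.from_euler("y",a,degrees=True).as_matrix()
D=[([57.909,21.807,74.336,0,83.858,-12.336],[.186,.518,.405]),([-44.8,11.6,97.2,0,71.2,81.],[.3713,-.2032,.3615]),([-49.9,28.3,107.9,97.,13.5,-17.4],[.415,-.2799,.2213])]
LO=np.array([-178.18,-50.72,12.68,-81.47,9.98,-165.26]);HI=np.array([178.18,133.34,142.11,261.47,163.14,165.26])
def fk(q,P):
    lat,h0,a2,a3,d6,a1=P;A=rz(q[0]);B=A@ry(q[1]);C=B@ry(q[2]);E=C@rz(q[3])@ry(q[4])
    el=A@[a1,lat,h0]+B@[0,0,a2];w=el+C@[0,0,a3]
    return w+E@[0,0,d6],E@rz(q[5]+90),w
f=least_squares(lambda P:np.concatenate([fk(q,P)[0]-p for q,p in D]+[[.02*P[5]]]),[.117,.3,.4,.4,.1,0]);P=f.x
def ik(p,R,q0):
    def e(q):
        a,b,_=fk(q,P);return np.r_[(a-p)*5,Ro.from_matrix(b@R.T).as_rotvec()]
    s=least_squares(e,np.clip(q0,LO+.1,HI-.1),bounds=(LO,HI),x_scale=50);return s.x,np.abs(s.fun).max()
E
python3 - <<'E'
from kin import *
from plan import bot
print(P.round(4),np.abs(f.fun).max())
o=bot.observe();print(np.abs(fk(o["joint_pos"],P)[1]-o["tool_rot"]).max(),(fk(o["joint_pos"],P)[0]-o["eef_pos"]))
from plan import *
man=np.array([.521,-.373,.056])
for bd in(35,45,50):
  b=np.radians(bd)
  Rp=frame(np.sin(b)*c-np.cos(b)*Z,-np.cos(b)*c-np.sin(b)*Z);g=CR+[0,0,.04]
  q,e=ik(g-G*Rp[:,2],Rp,[25,30,100,-40,40,-60]);print("place",bd,q.round(1),round(e,4),fk(q,P)[2].round(3))
  for da in(-60,-40,-20,0,20,40,60):
    rr=az(np.arctan2(man[1],man[0])+np.radians(da));R=frame(np.cos(b)*rr-np.sin(b)*Z,np.sin(b)*rr+np.cos(b)*Z)
    best=min((ik(man-G*R[:,2],R,[-40,30,100,a,40,q6]) for a in(0,90,180) for q6 in(90,0,-90)),key=lambda t:t[1]);print("pick",bd,da,best[0].round(1),round(best[1],4),fk(best[0],P)[2].round(3))
E
```

```text
[ 0.1242 -0.0524  0.52    0.2686 -0.0015  0.0584] 0.015673600151486555
3.3306690738754696e-16 [-0.00519419 -0.01421639 -0.00865692]
place 35 [  8.9  31.3 115.3 -81.5  15.4  14.4] 0.0135 [0.452 0.197 0.168]
pick 35 -60 [ -37.    40.3   97.   -81.5   44.7 -147.1] 0.0257 [ 0.536 -0.248  0.146]
pick 35 -40 [ -40.2   37.6  105.7  247.9   30.8 -132.5] 0.0 [ 0.49  -0.251  0.144]
pick 35 -20 [ -44.6   35.8  111.1  203.4   23.2 -105.3] 0.0 [ 0.45  -0.269  0.144]
pick 35 0 [-49.6  35.2 113.  152.2  25.  -72.5] 0.0 [ 0.419 -0.3    0.144]
pick 35 20 [-54.   35.8 111.1 113.9  33.8 -52.5] 0.0 [ 0.4   -0.339  0.144]
pick 35 40 [-57.1  37.6 105.7  87.7  46.1 -43.3] 0.0 [ 0.396 -0.383  0.144]
pick 35 60 [-58.5  40.4  97.7  69.3  60.4 -40.3] 0.0 [ 0.406 -0.425  0.144]
place 45 [ 10.8  30.9 115.3 -81.5  19.2  16.1] 0.1649 [0.443 0.211 0.171]
pick 45 -60 [ -38.6   39.2   94.6  -67.7   39.9 -160.7] 0.0 [ 0.532 -0.265  0.165]
pick 45 -40 [ -41.2   36.6  101.1  -81.5   23.7 -163.1] 0.0135 [ 0.495 -0.268  0.166]
pick 45 -20 [ -44.9   35.   106.2  232.8   10.  -134.8] 0.0078 [ 0.459 -0.283  0.164]
pick 45 0 
[... 223 characters left out ...]
5 60 [-56.8  39.2  94.6  58.1  55.4 -30. ] 0.0 [ 0.422 -0.418  0.165]
place 50 [ 11.8  30.9 115.3 -81.5  21.4  17.2] 0.2404 [0.439 0.219 0.171]
pick 50 -60 [ -39.4   38.9   94.   -61.6   38.5 -165.3] 0.028 [ 0.529 -0.273  0.17 ]
pick 50 -40 [ -41.9   36.6  100.9  -78.5   22.  -165.3] 0.0413 [ 0.493 -0.275  0.167]
pick 50 -20 [-44.9  34.9 102.7 -67.2  10.  165.3] 0.0337 [ 0.468 -0.291  0.176]
pick 50 0 [-48.9  34.3 104.7  78.7  10.    1.2] 0.0143 [ 0.44  -0.316  0.174]
pick 50 20 [-52.2  34.9 103.4  72.   23.8 -10. ] 0.0 [ 0.426 -0.346  0.174]
pick 50 40 [-54.6  36.5  99.3  61.6  38.8 -17.2] 0.0 [ 0.423 -0.381  0.174]
pick 50 60 [-55.8  38.8  93.   51.8  53.7 -24.3] 0.0 [ 0.431 -0.414  0.174]
```

Emit:
arm_command(
  targets=[-0.01,0,0.03,0,0,0,0.06,-0.01,0,0.03,0,0,0,0.06,-0.01,0,0.03,0,0,0.1,0.06,0,0,0,0,0,0.1,0.06,0,0,0,0,0,0.1,0.06,0,0,0,0,0,0.1,0.06,0,0,0,0,0,0,0.06],
)

```text
t: 5.1
eef_pos: [0.3909, -0.2806, 0.2976]
tool_rot: [[0.664, -0.175, 0.727], [-0.143, -0.984, -0.106], [0.734, -0.034, -0.678]]
wrist_force: [-0.1, -0.7, 0.0]
gripper_width: 0.7
grasp_force: 0.0
```

Run:
```python
from plan import *
o=bot.observe();print(o["t"],o["joint_pos"].round(2).tolist(),o["eef_pos"].round(4).tolist())
from kin import *
DD=D+[(o["joint_pos"],o["eef_pos"])]
rx_=lambda v:np.array(v)
def fk2(q,P):
    l1,h0,a2,a3,d6,a1,ae,l5,a6=P;A=rz(q[0]);B=A@ry(q[1]);C=B@ry(q[2]);F=C@rz(q[3]);E=F@ry(q[4])
    return A@[a1,l1,h0]+B@[0,0,a2]+C@[ae,0,a3]+F@[0,l5,0]+E@[a6,0,d6]
for mask in([1,1,1,1,1,0,0,0,0],[1,1,1,1,1,0,0,1,0],[1,1,1,1,1,0,1,0,0],[1,1,1,1,1,0,0,0,1],[1,1,1,1,1,0,1,1,0],[1,1,1,1,1,0,0,1,1]):
    m=np.array(mask)
    f=least_squares(lambda P:np.concatenate([fk2(q,P*m)-p for q,p in DD]+[P*1e-4]),[.117,.2,.4,.4,.1,0,0,0,0]);print(mask,(f.x*m).round(4),np.abs(f.fun).max().round(5))
```

```text
5.1 [-55.44, 19.38, 104.77, 62.45, 37.38, -0.24] [0.3909, -0.2806, 0.2976]
[1, 1, 1, 1, 1, 0, 0, 0, 0] [0.1239 0.0485 0.4893 0.3291 0.0509 0.     0.     0.     0.    ] 0.02094
[1, 1, 1, 1, 1, 0, 0, 1, 0] [ 0.1268  0.0366  0.5025  0.3252  0.0512  0.      0.     -0.005   0.    ] 0.0212
[1, 1, 1, 1, 1, 0, 1, 0, 0] [0.1176 0.1299 0.538  0.3508 0.0841 0.     0.1037 0.     0.    ] 0.00027
[1, 1, 1, 1, 1, 0, 0, 0, 1] [ 0.126   0.0563  0.4843  0.3233  0.057   0.      0.      0.     -0.0077] 0.02233
[1, 1, 1, 1, 1, 0, 1, 1, 0] [ 1.176e-01  1.296e-01  5.383e-01  3.507e-01  8.410e-02  0.000e+00
  1.036e-01 -1.000e-04  0.000e+00] 0.00026
[1, 1, 1, 1, 1, 0, 0, 1, 1] [ 0.1717 -0.0067  0.5821  0.2366  0.1077 -0.     -0.     -0.0518 -0.0681] 0.01809
```

```bash
cat > kin.py <<'E'
import numpy as np
from scipy.spatial.transform import Rotation as Ro
from scipy.optimize import least_squares
rz=lambda a:Ro.from_euler("z",a,degrees=True).as_matrix(); ry=lambda a:Ro.from_euler("y",a,degrees=True).as_matrix()
LO=np.array([-178.18,-50.72,12.68,-81.47,9.98,-165.26]);HI=np.array([178.18,133.34,142.11,261.47,163.14,165.26])
def fk(q):
    A=rz(q[0]);B=A@ry(q[1]);C=B@ry(q[2]);E=C@rz(q[3])@ry(q[4])
    w=A@[0,.1176,.1299]+B@[0,0,.538]+C@[.1037,0,.3508];return w+E@[0,0,.0841],E@rz(q[5]+90),w
def ik(p,R,q0):
    def e(q):
        a,b,_=fk(q);return np.r_[(a-p)*5,Ro.from_matrix(b@R.T).as_rotvec()]
    s=least_squares(e,np.clip(q0,LO+.1,HI-.1),bounds=(LO,HI),x_scale=50);return s.x,np.abs(s.fun).max()
E
python3 - <<'E'
from kin import *
from plan import *
man=np.array([.521,-.373,.056])
for bd in(15,20,25,30,35):
  b=np.radians(bd)
  Rp=frame(np.sin(b)*c-np.cos(b)*Z,-np.cos(b)*c-np.sin(b)*Z);g=CR+[0,0,.04]
  best=min((ik(g-G*Rp[:,2],Rp,[10,30,100,a,40,q6]) for a in(-60,0,) for q6 in(-90,0,90)),key=lambda t:t[1]);q,e=best;print("place",bd,q.round(1),round(e,4),fk(q)[2].round(3))
  for da in(0,20,40):
    rr=az(np.arctan2(man[1],man[0])+np.radians(da));R=frame(np.cos(b)*rr-np.sin(b)*Z,np.sin(b)*rr+np.cos(b)*Z)
    best=min((ik(man-G*R[:,2],R,[-40,30,100,a,40,q6]) for a in(0,90,180) for q6 in(90,0,-90)),key=lambda t:t[1]);print("pick",bd,da,best[0].round(1),round(best[1],4),fk(best[0])[2].round(3))
E
```

```text
place 15 [  8.2  33.6  96.9 -11.3  36.5 -54.9] 0.0 [0.475 0.188 0.271]
pick 15 0 [-52.3  48.9 116.6 161.6  61.2 -85.3] 0.0 [ 0.333 -0.239  0.118]
pick 15 20 [-62.   48.9 113.2 128.4  63.2 -75.5] 0.0 [ 0.299 -0.311  0.118]
pick 15 40 [-67.3  49.6 104.   99.7  68.5 -63.1] 0.0 [ 0.291 -0.391  0.118]
place 20 [  9.3  33.3  99.6 -18.3  30.5 -47.7] 0.0 [0.456 0.194 0.265]
pick 20 0 [-52.   46.  115.6 160.5  52.5 -83.6] 0.0 [ 0.338 -0.242  0.138]
pick 20 20 [-61.4  46.2 112.3 125.7  56.1 -71.6] 0.0 [ 0.305 -0.313  0.138]
pick 20 40 [-66.6  47.3 103.5  96.4  63.4 -59. ] 0.0 [ 0.297 -0.39   0.138]
place 25 [ 10.4  33.3 102.2 -28.8  25.1 -36.9] 0.0 [0.438 0.2   0.257]
pick 25 0 [-51.7  43.4 114.2 158.7  43.7 -81.2] 0.0 [ 0.345 -0.247  0.157]
pick 25 20 [-60.6  43.7 111.1 122.   49.1 -66.5] 0.0 [ 0.312 -0.315  0.157]
pick 25 40 [-65.7  45.2 102.7  92.4  58.5 -54.1] 0.0 [ 0.305 -0.39   0.157]
place 30 [ 11.5  33.6 104.8 -44.8  20.8 -20.6] 0.0 [0.421 0.206 0.247]
pick 30 0 [-51.3  41.  112.4 155.8  34.9 -77.8] 0.0 [ 0.353 -0.252  0.176]
pick 30 20 [-59.7  41.5 109.5 116.6  42.4 -59.9] 0.0 [ 0.322 -0.317  0.176]
pick 30 40 [-64.6  43.2 101.5  87.5  54.  -48.3] 0.0 [ 0.315 -0.389  0.176]
place 35 [ 12.7  34.2 107.2 -66.7  18.9   1.9] 0.0 [0.404 0.212 0.236]
pick 35 0 [-50.9  39.1 110.2 150.7  26.3 -72.2] 0.0 [ 0.362 -0.259  0.193]
pick 35 20 [-58.7  39.7 107.5 108.9  36.3 -51.2] 0.0 [ 0.332 -0.32   0.193]
pick 35 40 [-63.4  41.5 100.2  81.5  50.1 -41.5] 0.0 [ 0.326 -0.388  0.193]
```

```bash
cat >> plan.py <<'E'
from kin import fk,ik
b=np.radians(25)
r=az(np.arctan2(man[1],man[0])+np.radians(30))
Rpick=frame(np.cos(b)*r-np.sin(b)*Z,np.sin(b)*r+np.cos(b)*Z); Ppick=man-G*Rpick[:,2]
Rplace=frame(np.sin(b)*c-np.cos(b)*Z,-np.cos(b)*c-np.sin(b)*Z)
def sim(wps,q=None):
    """rows for each waypoint (p,R,claw,[min rows]) with rotation spread evenly; joint check"""
    o=bot.observe();p,R=o["eef_pos"],o["tool_rot"];q=o["joint_pos"]
    for w in wps:
        p2,R2,claw=w[:3];rv=Ro.from_matrix(R2@R.T).as_rotvec();d=np.array(p2)-p
        n=max(w[3] if len(w)>3 else 1,int(np.ceil(max(np.linalg.norm(d)/.045,np.degrees(np.linalg.norm(rv))/8.2))))
        while 1:
            qq=q;m=np.zeros(6);er=0;q5=[]
            for k in range(1,n+1):
                qn,e=ik(p+d*k/n,Ro.from_rotvec(rv*k/n).as_matrix()@R,qq);m=np.maximum(m,abs(qn-qq));qq=qn;er=max(er,e);q5.append(qn[4])
            if n>40 or (m<[9,9,12,12,12,12]).all():break
            n+=max(1,n//5)
        print(n,"x",(d/n).round(4).tolist()+(rv/n).round(4).tolist()+[claw],"->",np.round(p2,3),"q",qq.round(0),"step",m.round(1),"err",round(er,4),"q5min",round(min(q5),1))
        p,R,q=np.array(p2),R2,qq
E
python3 - <<'E'
from plan import *
sim([(Ppick+[-.02,0,.14],Rpick,.06),(Ppick,Rpick,.06)])
print("--carry")
Pl=CR+[-.0*c[0],0,.04]; Pl=Pl+ -.001*c-G*Rplace[:,2]
o=bot.observe()
Rd1=frame(-Z,az(np.radians(-15))); Rd2=frame(-Z,az(np.radians(-15-88)));Rd3=frame(-Z,-c)
sim([(Ppick,Rpick,.06),(Ppick+[-.02,.0,.14],Rpick,0),([.36,-.26,.36],Rd1,0),([.36,-.1,.38],Rd2,0),([.37,.15,.38],Rd3,0),(Pl+[0,0,.10],Rplace,0),(Pl,Rplace,0)])
E
```

```text
4 x [-0.0074, -0.0197, -0.009, -0.0188, -0.0756, 0.0182, 0.06] -> [ 0.361 -0.359  0.262] q [-66.  27. 105.  89.  52. -35.] step [ 2.9  2.2  0.4  8.9  4.6 11.1] err 0.0 q5min 39.8
4 x [0.005, 0.0, -0.035, 0.0, 0.0, 0.0, 0.06] -> [ 0.381 -0.359  0.122] q [-64.  44. 107. 106.  53. -60.] step [0.6 4.5 1.3 4.6 0.8 6.8] err 0.0 q5min 51.7
--carry
7 x [-0.0014, -0.0112, -0.0251, -0.0108, -0.0432, 0.0104, 0.06] -> [ 0.381 -0.359  0.122] q [-64.  44. 107. 106.  53. -60.] step [ 1.3  3.8  1.4  9.3  3.6 11.4] err 0.0 q5min 37.2
4 x [-0.005, 0.0, 0.035, 0.0, 0.0, 0.0, 0] -> [ 0.361 -0.359  0.262] q [-66.  27. 105.  89.  52. -35.] step [0.6 4.5 1.3 4.6 0.8 6.8] err 0.0 q5min 51.7
10 x [-0.0001, 0.0099, 0.0098, 0.0203, 0.1117, -0.0146, 0] -> [ 0.36 -0.26  0.36] q [-51.  14.  95.   0.  72.  54.] step [ 1.7  2.3  1.4 11.7  6.5 11.9] err 0.0 q5min 43.1
11 x [0.0, 0.0145, 0.0018, 0.0, 0.0, -0.1396, 0] -> [ 0.36 -0.1   0.38] q [-34.   5. 102.   0.  73. 159.] step [1.9 0.9 1.  0.  0.2 9.9] err 0.0 q5min 71.7
26 x [0.0004, 0.0096, 0.0, -0.0, -0.0, -0.0641, 0] -> [0.37 0.15 0.38] q [  0.  13. 124. 122.  10. 165.] step [ 5.4  2.1  2.5 11.2  9.9  5. ] err 0.844 q5min 10.0
4 x [0.0252, 0.0098, -0.0249, -0.0346, -0.1034, 0.0, 0] -> [0.471 0.189 0.28 ] q [  4.  25. 111. 123.  10. 165.] step [1.1 3.4 3.6 0.7 0.  0. ] err 0.7418 q5min 10.0
3 x [0.0, 0.0, -0.0333, 0.0, 0.0, 0.0, 0] -> [0.471 0.189 0.18 ] q [  5.  35. 112. 125.  10. 165.] step [0.2 3.3 0.6 0.7 0.  0. ] err 0.3712 q5min 10.0
```

Emit:
arm_command(
  targets=[-0.0074,-0.0197,-0.009,-0.0188,-0.0756,0.0182,0.06,-0.0074,-0.0197,-0.009,-0.0188,-0.0756,0.0182,0.06,-0.0074,-0.0197,-0.009,-0.0188,-0.0756,0.0182,0.06,-0.0074,-0.0197,-0.009,-0.0188,-0.0756,0.0182,0.06,0,0,0,0,0,0,0.06],
)

```text
t: 5.6
eef_pos: [0.3608, -0.3609, 0.2597]
tool_rot: [[0.421, -0.101, 0.901], [-0.047, -0.995, -0.09], [0.906, -0.004, -0.423]]
wrist_force: [0.1, 0.4, -0.7]
gripper_width: 0.701
grasp_force: 0.0
```

Run:
```python
from plan import *
o=bot.observe();print(o["t"],o["joint_pos"].round(1),o["eef_pos"],np.abs(o["tool_rot"]-Rpick).max())
sim([(Ppick,Rpick,.06)])
```

```text
5.6 [-66.1  27.4 104.7  88.9  52.  -34.7] [ 0.36075613 -0.3609427   0.25974682] 0.0053928456829515775
4 x [0.0051, 0.0004, -0.0346, -0.0011, -0.0001, 0.0008, 0.06] -> [ 0.381 -0.359  0.122] q [-64.  44. 107. 106.  53. -60.] step [0.6 4.4 1.3 4.6 0.8 6.8] err 0.0 q5min 51.7
```

Emit:
arm_command(
  targets=[0.005,0.0005,-0.0346,0,0,0,0.06,0.005,0.0005,-0.0346,0,0,0,0.06,0.005,0.0005,-0.0346,0,0,0,0.06,0.005,0.0005,-0.0346,0,0,0,0.06,0,0,0,0,0,0,0.06],
)

```text
t: 6.1
eef_pos: [0.3821, -0.3559, 0.1195]
tool_rot: [[0.424, -0.095, 0.901], [-0.049, -0.995, -0.082], [0.904, -0.009, -0.427]]
wrist_force: [-0.6, -0.9, 0.9]
gripper_width: 0.702
grasp_force: 0.0
```

Run:
```python
from plan import *
from h import *
o=bot.observe();g=o["eef_pos"]+G*o["tool_rot"][:,2];print(o["t"],"grasp",g,np.abs(o["tool_rot"]-Rpick).max(),o["wrist_force"])
s=cam("side","2");t=cam("top","2")
print(proj(s,g),proj(t,g))
cv2.imwrite("pics/m4.png",np.hstack([crop(s,275,190,80,90,6),crop(t,320,150,53,90,6)])[:600,:800])
```

```text
6.1 grasp [ 0.52168875 -0.36859882  0.05334923] 0.008900633124912615 [-0.64292288 -0.89400623  0.87269161]
[[327.27036018 242.32784321]] [[353.27839559 187.78075422]]
```

View pics/m4.png

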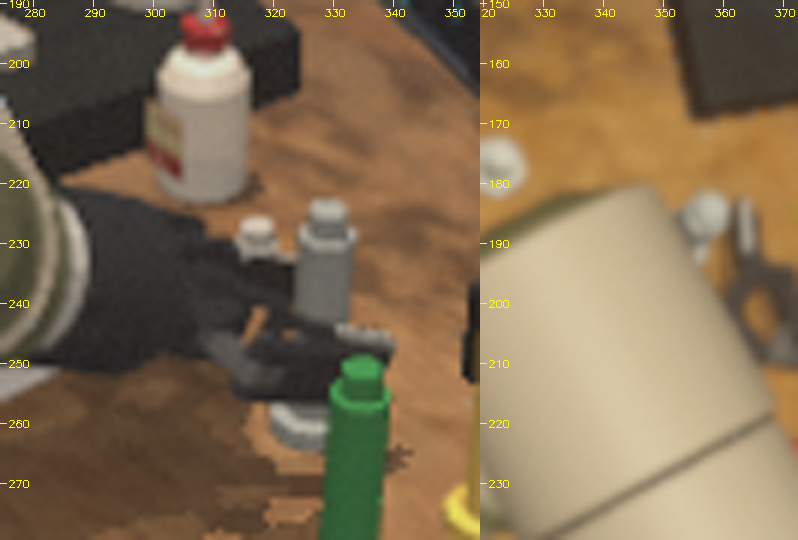

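Emit:
arm_command(
  targets=[-0.001,-0.0045,0.0025,0,0,0,0.06,0,0,0,0,0,0,0.03,0,0,0,0,0,0,0,0,0,0,0,0,0,0,0,0,0,0,0,0,0,0,0,0,0,0,0,0],
)

```text
t: 6.8
eef_pos: [0.3806, -0.3618, 0.1255]
tool_rot: [[0.417, -0.097, 0.904], [-0.041, -0.995, -0.088], [0.908, -0.0, -0.419]]
wrist_force: [-3.1, 1.4, 8.0]
gripper_width: 0.258
grasp_force: 58.3
```

Run:
```python
from plan import *
o=bot.observe();g=o["eef_pos"]+G*o["tool_rot"][:,2];print(o["t"],"grasp",g,o["gripper_width"],o["grasp_force"],o["wrist_force"])
Rd1=frame(-Z,az(np.radians(-10))); Rd2=frame(-Z,az(np.radians(75)));Rd3=frame(-Z,-c)
Pl=CR+[0,0,.04]-.001*c-G*Rplace[:,2]
sim([(Ppick+[-.02,.0,.14],Rpick,0),([.36,-.26,.36],Rd1,0),([.36,-.1,.38],Rd2,0),([.37,.15,.38],Rd3,0),(Pl+[0,0,.10],Rplace,0),(Pl,Rplace,0)])
```

```text
6.8 grasp [ 0.52075198 -0.37545729  0.06060018] 0.2576896176186561 58.31483244895935 [-3.09188316  1.39214633  7.97625622]
4 x [-0.0049, 0.0006, 0.034, 0.0001, 0.0011, -0.0001, 0] -> [ 0.361 -0.359  0.262] q [-66.  27. 105.  89.  52. -35.] step [0.5 4.3 1.2 4.5 0.8 6.6] err 0.0 q5min 51.8
10 x [-0.0001, 0.0099, 0.0098, 0.0154, 0.1124, -0.0068, 0] -> [ 0.36 -0.26  0.36] q [-51.  14.  95.  -0.  72.  49.] step [ 1.7  2.2  1.3 11.5  6.3 11.2] err 0.0 q5min 43.8
11 x [0.0, 0.0145, 0.0018, 0.0, 0.0, 0.1349, 0] -> [ 0.36 -0.1   0.38] q [-34.   5. 102.   0.  73. -19.] step [1.9 0.9 1.  0.  0.2 6.5] err 0.0 q5min 71.7
11 x [0.0009, 0.0227, 0.0, 0.0, 0.0, 0.1372, 0] -> [0.37 0.15 0.38] q [  5.   8.  98.  -0.  74. -67.] step [3.7 0.9 1.1 0.  0.2 4.7] err 0.0 q5min 72.9
4 x [0.0252, 0.0098, -0.0249, -0.0346, -0.1034, 0.0, 0] -> [0.471 0.189 0.28 ] q [ 10.  24.  97. -19.  39. -48.] step [1.6 4.1 0.9 7.1 9.3 6.8] err 0.0 q5min 39.1
3 x [0.0, 0.0, -0.0333, 0.0, 0.0, 0.0, 0] -> [0.471 0.189 0.18 ] q [ 10.  33. 102. -29.  25. -37.] step [0.  3.5 2.2 4.4 4.9 5. ] err 0.0 q5min 25.0
```

Emit:
arm_command(
  targets=[0,0,0.015,0,0,0,0,-0.003,0,0.034,0,0,0,0,-0.006,0,0.034,0,0,0,0,-0.006,0.001,0.034,0,0,0,0,-0.005,0.001,0.019,0,0,0,0],
)

```text
t: 7.3
eef_pos: [0.3602, -0.3594, 0.2625]
tool_rot: [[0.419, -0.098, 0.903], [-0.04, -0.995, -0.089], [0.907, 0.001, -0.421]]
wrist_force: [-0.2, -0.3, -3.5]
gripper_width: 0.256
grasp_force: 59.0
```

Emit:
arm_command(
  targets=[0,0.0099,0.0098,0.0154,0.1124,-0.0068,0,0,0.0099,0.0098,0.0154,0.1124,-0.0068,0,0,0.0099,0.0098,0.0154,0.1124,-0.0068,0,0,0.0099,0.0098,0.0154,0.1124,-0.0068,0,0,0.0099,0.0098,0.0154,0.1124,-0.0068,0],
)

```text
t: 7.8
eef_pos: [0.3602, -0.3095, 0.3096]
tool_rot: [[0.837, -0.137, 0.53], [-0.122, -0.99, -0.063], [0.534, -0.012, -0.845]]
wrist_force: [1.1, 0.8, -4.5]
gripper_width: 0.255
grasp_force: 59.0
```

Emit:
arm_command(
  targets=[0,0.0099,0.0098,0.0154,0.1124,-0.0068,0,0,0.0099,0.0098,0.0154,0.1124,-0.0068,0,0,0.0099,0.0098,0.0154,0.1124,-0.0068,0,0,0.0099,0.0098,0.0154,0.1124,-0.0068,0,0,0.0099,0.0098,0.0154,0.1124,-0.0068,0,0,0,0,0,0,0,0],
)

```text
t: 8.4
eef_pos: [0.3608, -0.2598, 0.3591]
tool_rot: [[0.985, -0.173, 0.002], [-0.173, -0.985, 0.0], [0.002, -0.0, -1.0]]
wrist_force: [0.4, -0.3, -4.5]
gripper_width: 0.257
grasp_force: 59.0
```

Run:
```python
from plan import *
o=bot.observe();print(o["t"],o["joint_pos"].round(1),o["eef_pos"],o["tool_rot"].round(3).tolist(),o["gripper_width"],o["grasp_force"],o["wrist_force"])
Rd2=frame(-Z,az(np.radians(75)));Rd3=frame(-Z,-c)
Pl=CR+[0,0,.04]-.004*c-G*Rplace[:,2]
sim([([.36,-.1,.38],Rd2,0),([.37,.15,.38],Rd3,0),(Pl+[0,0,.10],Rplace,0),(Pl,Rplace,0)])
```

```text
8.4 [-51.1  13.8  94.6   0.1  71.5  48.8] [ 0.36076928 -0.25980925  0.35908951] [[0.985, -0.173, 0.002], [-0.173, -0.985, 0.0], [0.002, -0.0, -1.0]] 0.25728670529302444 58.99470627307892 [ 0.43516131 -0.30562841 -4.52041092]
11 x [-0.0001, 0.0145, 0.0019, -0.0001, 0.0001, 0.1348, 0] -> [ 0.36 -0.1   0.38] q [-34.   5. 102.   0.  73. -19.] step [1.9 0.9 1.  0.  0.3 6.5] err 0.0 q5min 71.5
11 x [0.0009, 0.0227, 0.0, 0.0, 0.0, 0.1372, 0] -> [0.37 0.15 0.38] q [  5.   8.  98.  -0.  74. -67.] step [3.7 0.9 1.1 0.  0.2 4.7] err 0.0 q5min 72.9
4 x [0.0245, 0.01, -0.0249, -0.0346, -0.1034, 0.0, 0] -> [0.468 0.19  0.28 ] q [ 11.  23.  97. -19.  39. -48.] step [1.6 4.1 0.9 7.1 9.4 7. ] err 0.0 q5min 39.0
3 x [0.0, 0.0, -0.0333, 0.0, 0.0, 0.0, 0] -> [0.468 0.19  0.18 ] q [ 11.  33. 103. -29.  25. -36.] step [0.  3.5 2.2 4.5 4.9 5. ] err 0.0 q5min 24.9
```

Mandrel held. Swing round to above the cradle.

Emit:
arm_command(
  targets=[0,0.0145,0.0019,0,0,0.135,0,0,0.0145,0.0019,0,0,0.135,0,0,0.0145,0.0019,0,0,0.135,0,0,0.0145,0.0019,0,0,0.135,0,0,0.0145,0.0019,0,0,0.135,0,0,0.0145,0.0019,0,0,0.135,0],
)

```text
t: 9.0
eef_pos: [0.3605, -0.1734, 0.3693]
tool_rot: [[0.802, 0.598, 0.004], [0.598, -0.802, 0.003], [0.005, -0.0, -1.0]]
wrist_force: [0.0, -0.5, -4.0]
gripper_width: 0.255
grasp_force: 59.2
```

Emit:
arm_command(
  targets=[0,0.0145,0.0019,0,0,0.135,0,0,0.0145,0.0019,0,0,0.135,0,0,0.0145,0.0019,0,0,0.135,0,0,0.0145,0.0019,0,0,0.135,0,0,0.0145,0.0019,0,0,0.135,0],
)

```text
t: 9.5
eef_pos: [0.3605, -0.1009, 0.3788]
tool_rot: [[0.253, 0.968, 0.002], [0.968, -0.253, 0.004], [0.005, 0.001, -1.0]]
wrist_force: [-0.3, -0.1, -3.9]
gripper_width: 0.256
grasp_force: 59.1
```

Emit:
arm_command(
  targets=[0.001,0.0227,0,0,0,0.137,0,0.001,0.0227,0,0,0,0.137,0,0.001,0.0227,0,0,0,0.137,0,0.001,0.0227,0,0,0,0.137,0,0.001,0.0227,0,0,0,0.137,0,0.001,0.0227,0,0,0,0.137,0],
)

```text
t: 10.1
eef_pos: [0.3666, 0.0357, 0.3788]
tool_rot: [[-0.537, 0.844, -0.0], [0.844, 0.537, 0.004], [0.003, 0.002, -1.0]]
wrist_force: [0.0, 0.6, -3.2]
gripper_width: 0.254
grasp_force: 59.2
```

Emit:
arm_command(
  targets=[0.001,0.0227,0,0,0,0.137,0,0.001,0.0227,0,0,0,0.137,0,0.001,0.0227,0,0,0,0.137,0,0.001,0.0227,0,0,0,0.137,0,0.001,0.0227,0,0,0,0.137,0],
)

```text
t: 10.6
eef_pos: [0.3717, 0.1492, 0.3787]
tool_rot: [[-0.95, 0.314, -0.002], [0.314, 0.95, 0.003], [0.003, 0.002, -1.0]]
wrist_force: [0.3, 0.7, -3.9]
gripper_width: 0.256
grasp_force: 59.2
```

Emit:
arm_command(
  targets=[0.0204,0.008,-0.02,-0.0277,-0.0827,0,0,0.0204,0.008,-0.02,-0.0277,-0.0827,0,0,0.0204,0.008,-0.02,-0.0277,-0.0827,0,0,0.0204,0.008,-0.02,-0.0277,-0.0827,0,0,0.0204,0.008,-0.02,-0.0277,-0.0827,0,0,0,0,0,0,0,0,0,0,0,0,0,0,0,0],
)

```text
t: 11.3
eef_pos: [0.4735, 0.1882, 0.2783]
tool_rot: [[-0.861, 0.319, 0.395], [0.29, 0.948, -0.133], [-0.417, -0.0, -0.909]]
wrist_force: [-0.0, -0.8, -3.7]
gripper_width: 0.259
grasp_force: 59.4
```

Run:
```python
from plan import *
from h import *
o=bot.observe();print(o["t"],o["joint_pos"].round(1),o["eef_pos"],np.abs(o["tool_rot"]-Rplace).max(),o["gripper_width"],o["grasp_force"],o["wrist_force"])
Pl=CR+[0,0,.04]-.004*c-G*Rplace[:,2]
sim([(Pl+[0,0,.02],Rplace,0),(Pl,Rplace,0)])
s=cam("side","3");t=cam("top","3")
g=o["eef_pos"]+G*o["tool_rot"][:,2];print(g)
m=-np.sin(b)*o["tool_rot"][:,2]+np.cos(b)*o["tool_rot"][:,0]
fl=g-.0605*m;tip=g+.0515*m;print("flange",fl,"tip",tip,proj(s,[fl,tip]),proj(t,[fl,tip]))
cv2.imwrite("pics/m5.png",np.hstack([crop(s,180,115,90,85,5),crop(t,165,140,70,85,5)])[:600,:800])
```

```text
11.3 [ 10.3  24.   96.4 -18.6  39.3 -48.8] [0.47345664 0.18817381 0.27831724] 0.005606175570933458 0.2590611046997126 59.36756372451782 [-0.01609662 -0.80961905 -3.70005172]
2 x [-0.0027, 0.0009, -0.0389, -0.0009, -0.0029, 0.001, 0] -> [0.468 0.19  0.2  ] q [ 11.  31. 102. -26.  28. -39.] step [0.2 3.7 2.9 4.6 5.9 5.4] err 0.0 q5min 27.6
1 x [0.0, 0.0, -0.02, 0.0, 0.0, 0.0, 0] -> [0.468 0.19  0.18 ] q [ 11.  33. 103. -29.  25. -36.] step [0.  2.1 0.9 2.9 2.7 3.2] err 0.0 q5min 24.9
[0.53470841 0.16752668 0.13743815]
flange [0.59204327 0.14821801 0.13706498] tip [0.48590271 0.18396299 0.13775581] [[245.83808696 144.14393506]
 [212.96569231 147.54216334]] [[199.28364208 165.47097826]
 [188.18107017 197.71596502]]
```

View pics/m5.png

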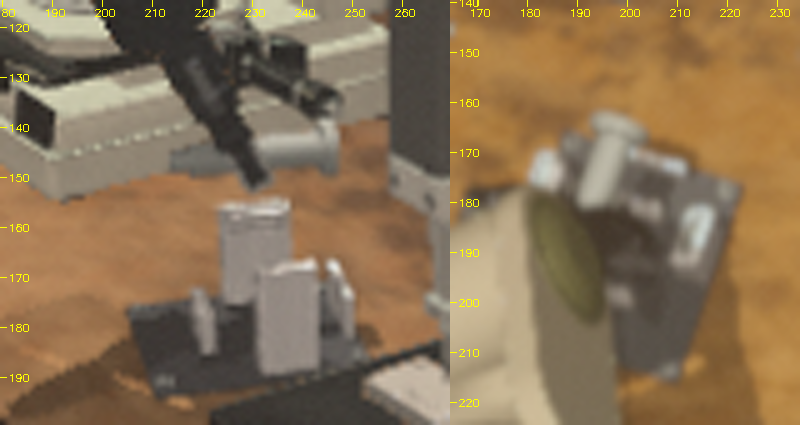

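Emit:
arm_command(
  targets=[-0.0027,0.0009,-0.039,-0.0009,-0.0029,0.001,0,-0.0027,0.0009,-0.034,-0.0009,-0.0029,0.001,0,0,0,0,0,0,0,0,0,0,-0.005,0,0,0,0,0,0,-0.005,0,0,0,0,0,0,-0.005,0,0,0,0,0,0,-0.003,0,0,0,0,0,0,0,0,0,0,0],
)

```text
t: 12.2
eef_pos: [0.4682, 0.1902, 0.1887]
tool_rot: [[-0.858, 0.317, 0.404], [0.287, 0.948, -0.135], [-0.426, -0.0, -0.905]]
wrist_force: [-1.9, -1.2, -1.4]
gripper_width: 0.254
grasp_force: 59.7
```

Run:
```python
from plan import *
o=bot.observe();g=o["eef_pos"]+G*o["tool_rot"][:,2];print(o["t"],g,np.abs(o["tool_rot"]-Rplace).max(),o["wrist_force"],o["ft_torque"])
d=g-CR;print("cradle frame",d@c,d@np.cross(Z,c),d[2])
m=-np.sin(b)*o["tool_rot"][:,2]+np.cos(b)*o["tool_rot"][:,0];print(m, -c)
```

```text
12.2 [0.53074894 0.16919356 0.04843659] 0.0030641173383506026 [-1.89563815 -1.17415866 -1.4321114 ] [ 0.12563823  0.56382862 -0.00316851]
cradle frame -0.0034617805569921757 0.00010030370018201575 0.048436593510256004
[-0.94830247  0.31734993 -0.00338357] [-0.94832366  0.31730466 -0.        ]
```

Emit:
arm_command(
  targets=[0,0,0,0,0,0,0,0,0,-0.001,0,0,0,0,0,0,0,0,0,0,0],
)

```text
t: 12.5
eef_pos: [0.468, 0.1899, 0.1878]
tool_rot: [[-0.858, 0.318, 0.403], [0.287, 0.948, -0.136], [-0.425, -0.001, -0.905]]
wrist_force: [-2.9, -6.3, -1.5]
gripper_width: 0.254
grasp_force: 61.7
```

Emit:
arm_command(
  targets=[0,0,-0.001,0,0,0,0,0,0,0,0,0,0,0],
)

```text
t: 12.7
eef_pos: [0.4679, 0.1898, 0.1872]
tool_rot: [[-0.858, 0.318, 0.403], [0.287, 0.948, -0.136], [-0.426, -0.001, -0.905]]
wrist_force: [-6.4, -7.4, 6.0]
gripper_width: 0.253
grasp_force: 62.5
```

Run:
```python
from plan import *
o=bot.observe();g=o["eef_pos"]+G*o["tool_rot"][:,2];print(o["t"],g,np.abs(o["tool_rot"]-Rplace).max(),o["wrist_force"],o["ft_torque"])
d=g-CR;print("cradle frame",d@c,d@np.cross(Z,c),d[2])
from h import *
s=cam("side","4");t=cam("top","4")
for k in(s,t):
  for lab,pp in(("flange",CR+[0,0,g[2]]+.058*c),("endplate top",CR+[0,0,.042]+.064*c)):print(lab,proj(k,pp).round(1))
cv2.imwrite("pics/m6.png",np.hstack([crop(s,195,140,68,60,6),crop(t,175,150,60,60,6)])[:600,:800])
```

```text
12.7 [0.53044223 0.16871399 0.04694046] 0.0031817199247184957 [-6.37552454 -7.40747606  6.03383798] [-0.35896445  0.5205614  -0.38659735]
cradle frame -0.003600466117375786 -0.0004518016410242618 0.04694045921889098
flange [[245.6 168.5]]
endplate top [[247.3 169.6]]
flange [[202.4 172.5]]
endplate top [[203.1 171.2]]
```

View pics/m6.png

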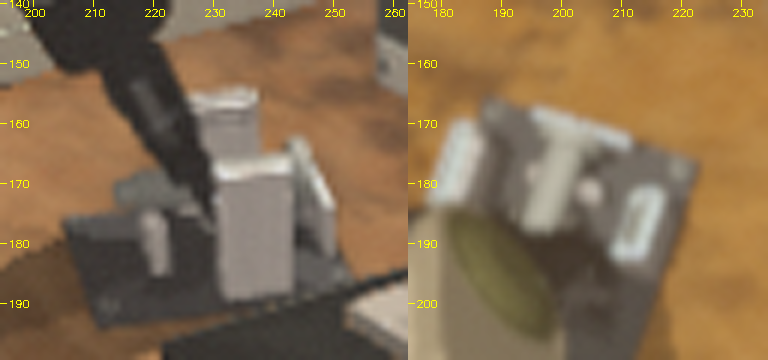

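Emit:
arm_command(
  targets=[0,0,0.005,0,0,0,0,-0.0054,-0.0034,0,0,0,0,0,0,0,0,0,0,0,0],
)

```text
t: 13.1
eef_pos: [0.4622, 0.1866, 0.1915]
tool_rot: [[-0.858, 0.317, 0.403], [0.287, 0.948, -0.135], [-0.425, -0.0, -0.905]]
wrist_force: [0.1, 0.0, -4.6]
gripper_width: 0.256
grasp_force: 62.1
```

Emit:
arm_command(
  targets=[0,0,-0.003,0,0,0,0,0,0,-0.002,0,0,0,0,0,0,0,0,0,0,0],
)

```text
t: 13.4
eef_pos: [0.4628, 0.1869, 0.1861]
tool_rot: [[-0.859, 0.317, 0.403], [0.287, 0.948, -0.135], [-0.425, -0.0, -0.905]]
wrist_force: [-0.3, 0.7, -3.4]
gripper_width: 0.255
grasp_force: 62.1
```

Emit:
arm_command(
  targets=[0,0,-0.0015,0,0,0,0,0,0,-0.0015,0,0,0,0,0,0,0,0,0,0,0],
)

```text
t: 13.7
eef_pos: [0.4628, 0.1869, 0.1833]
tool_rot: [[-0.858, 0.317, 0.403], [0.287, 0.948, -0.135], [-0.425, -0.0, -0.905]]
wrist_force: [1.4, -0.0, -4.6]
gripper_width: 0.26
grasp_force: 62.1
```

Emit:
arm_command(
  targets=[0,0,-0.001,0,0,0,0,0,0,0,0,0,0,0],
)

```text
t: 13.9
eef_pos: [0.4628, 0.1869, 0.1825]
tool_rot: [[-0.858, 0.317, 0.403], [0.287, 0.948, -0.135], [-0.426, -0.0, -0.905]]
wrist_force: [0.4, -0.2, -4.4]
gripper_width: 0.254
grasp_force: 62.1
```

Emit:
arm_command(
  targets=[0,0,-0.001,0,0,0,0,0,0,0,0,0,0,0],
)

```text
t: 14.1
eef_pos: [0.4628, 0.1868, 0.1815]
tool_rot: [[-0.858, 0.317, 0.404], [0.287, 0.948, -0.135], [-0.426, -0.0, -0.905]]
wrist_force: [0.1, -0.8, -3.5]
gripper_width: 0.253
grasp_force: 62.1
```

Emit:
arm_command(
  targets=[0,0,-0.001,0,0,0,0,0,0,0,0,0,0,0],
)

```text
t: 14.3
eef_pos: [0.4628, 0.1868, 0.1805]
tool_rot: [[-0.858, 0.317, 0.403], [0.287, 0.948, -0.135], [-0.425, -0.0, -0.905]]
wrist_force: [-0.8, 0.1, -4.6]
gripper_width: 0.259
grasp_force: 62.1
```

Emit:
arm_command(
  targets=[0,0,-0.001,0,0,0,0,0,0,0,0,0,0,0],
)

```text
t: 14.5
eef_pos: [0.463, 0.187, 0.1797]
tool_rot: [[-0.858, 0.317, 0.404], [0.287, 0.948, -0.135], [-0.426, 0.0, -0.905]]
wrist_force: [0.1, 1.3, -3.3]
gripper_width: 0.254
grasp_force: 62.6
```

Emit:
arm_command(
  targets=[0,0,-0.001,0,0,0,0,0,0,0,0,0,0,0],
)

```text
t: 14.7
eef_pos: [0.4632, 0.1872, 0.1791]
tool_rot: [[-0.857, 0.317, 0.406], [0.287, 0.949, -0.134], [-0.427, 0.001, -0.904]]
wrist_force: [0.1, 4.7, 2.4]
gripper_width: 0.254
grasp_force: 63.2
```

Emit:
arm_command(
  targets=[0,0,-0.001,0,0,0,0,0,0,0,0,0,0,0],
)

```text
t: 14.9
eef_pos: [0.4634, 0.1874, 0.1785]
tool_rot: [[-0.857, 0.316, 0.407], [0.287, 0.949, -0.133], [-0.429, 0.002, -0.903]]
wrist_force: [0.3, 6.6, 6.9]
gripper_width: 0.261
grasp_force: 63.7
```

Emit:
arm_command(
  targets=[0.0003,0.0007,0,0,0,0,0,0,0,-0.0005,0,0,0,0,0,0,0,0,0,0,0],
)

```text
t: 15.2
eef_pos: [0.4637, 0.1879, 0.1779]
tool_rot: [[-0.857, 0.316, 0.407], [0.287, 0.949, -0.134], [-0.428, 0.002, -0.904]]
wrist_force: [0.1, 5.2, 7.2]
gripper_width: 0.254
grasp_force: 63.7
```

Emit:
arm_command(
  targets=[0,0,0,0,0,0,0.03,0,0,0,0,0,0,0.036,0,0,0,0,0,0,0.036,0,0,0,0,0,0,0.036],
)

```text
t: 15.6
eef_pos: [0.4629, 0.1873, 0.1768]
tool_rot: [[-0.859, 0.318, 0.402], [0.287, 0.948, -0.136], [-0.425, -0.001, -0.905]]
wrist_force: [-1.1, -0.4, 0.2]
gripper_width: 0.424
grasp_force: 0.0
```

Run:
```python
from plan import *
o=bot.observe();g=o["eef_pos"]+G*o["tool_rot"][:,2];print(o["t"],g,o["wrist_force"],o["gripper_width"],o["grasp_force"])
from h import *
t=cam("top","5");s=cam("side","5")
T=np.eye(4);m=-c
R=frame(-c,Z);
for lab,dx in(("mid at 0",0),):
  fl=CR+[0,0,.04]+.058*c;print(proj(t,[fl,fl-.112*c]).round(1),proj(s,[fl,fl-.112*c]).round(1))
# mandrel fit: green-free grey vs base is hard; save
z=o["tool_rot"][:,2]
sim([(o["eef_pos"]-.09*z,o["tool_rot"],.036)])
```

```text
15.6 [0.5252898  0.16630845 0.03644437] [-1.10185199 -0.35967245  0.19167953] 0.4243924578408256 0.0
[[202.6 172.9]
 [192.3 203.3]] [[245.6 170.3]
 [213.6 174.2]]
2 x [-0.0181, 0.0061, 0.0407, -0.0, 0.0001, -0.0001, 0.036] -> [0.427 0.2   0.258] q [ 13.  23. 103. -23.  34. -41.] step [1.3 5.2 0.5 4.2 5.5 3.8] err 0.0 q5min 28.6
```

Emit:
arm_command(
  targets=[-0.006,0.002,0.0135,0,0,0,0.036,-0.015,0.005,0.034,0,0,0,0.036,-0.018,0.006,0.04,0,0,0,0.036],
)

```text
t: 16.0
eef_pos: [0.4239, 0.2005, 0.2647]
tool_rot: [[-0.859, 0.318, 0.401], [0.287, 0.948, -0.135], [-0.423, -0.001, -0.906]]
wrist_force: [0.0, 0.9, -0.6]
gripper_width: 0.423
grasp_force: 0.0
```

```bash
sed -i 's/^CR=.*//; s/; CR=np.array(\[.534,.168,0\])/; CR=np.array([.531,.1652,0])/; s/^COV=np.array(\[.430,-.231,0\])/COV=np.array([.429,-.232,0])/' plan.py
cat >> plan.py <<'E'
cx=az(COVY); Rcov=frame(-Z,-cx); Pcov=COV+[0,0,.024+G]
E
python3 - <<'E'
from plan import *
print(CR,COV)
Rm=frame(-Z,az(np.radians(165)))
sim([([.37,.15,.36],Rm,.04),([.36,-.1,.36],Rcov,.04),(Pcov+[0,0,.1],Rcov,.04),(Pcov,Rcov,.04)])
E
```

```text
[0.531  0.1652 0.    ] [ 0.429 -0.232  0.   ]
4 x [-0.0135, -0.0126, 0.0238, 0.0318, 0.1046, 0.0151, 0.04] -> [0.37 0.15 0.36] q [  5.   9. 101.   0.  70. -70.] step [ 2.2  3.5  1.   9.3  9.5 10.7] err 0.0 q5min 42.7
6 x [-0.0017, -0.0417, 0.0, 0.0, 0.0, 0.062, 0.04] -> [ 0.36 -0.1   0.36] q [ -34.    7.  104.   -0.   69. -130.] step [ 6.7  1.6  2.   0.   0.4 10.3] err 0.0 q5min 69.3
4 x [0.0173, -0.033, -0.0202, 0.0, 0.0, 0.0, 0.04] -> [ 0.429 -0.232  0.279] q [ -42.   24.   95.    0.   61. -139.] step [2.6 4.3 3.  0.  2.8 2.6] err 0.0 q5min 61.2
3 x [0.0, 0.0, -0.0333, 0.0, 0.0, 0.0, 0.04] -> [ 0.429 -0.232  0.179] q [ -42.   33.  101.    0.   46. -139.] step [0.  3.4 2.3 0.  5.1 0. ] err 0.0 q5min 46.0
```

Emit:
arm_command(
  targets=[-0.0135,-0.0126,0.0238,0.0318,0.1046,0.0151,0.04,-0.0135,-0.0126,0.0238,0.0318,0.1046,0.0151,0.04,-0.0135,-0.0126,0.0238,0.0318,0.1046,0.0151,0.04,-0.0135,-0.0126,0.0238,0.0318,0.1046,0.0151,0.04],
)

```text
t: 16.4
eef_pos: [0.3693, 0.1498, 0.3609]
tool_rot: [[-0.966, 0.257, -0.001], [0.257, 0.966, 0.003], [0.001, 0.003, -1.0]]
wrist_force: [-0.1, -1.3, -0.3]
gripper_width: 0.467
grasp_force: 0.0
```

Emit:
arm_command(
  targets=[-0.0017,-0.0417,0,0,0,0.062,0.04,-0.0017,-0.0417,0,0,0,0.062,0.04,-0.0017,-0.0417,0,0,0,0.062,0.04,-0.0017,-0.0417,0,0,0,0.062,0.04,-0.0017,-0.0417,0,0,0,0.062,0.04,-0.0017,-0.0417,0,0,0,0.062,0.04,0,0,0,0,0,0,0.04],
)

```text
t: 17.1
eef_pos: [0.36, -0.1039, 0.3599]
tool_rot: [[-0.994, -0.106, 0.003], [-0.106, 0.994, -0.0], [-0.003, -0.0, -1.0]]
wrist_force: [0.6, 0.5, 0.6]
gripper_width: 0.467
grasp_force: 0.0
```

Run:
```python
from plan import *
from h import *
o=bot.observe();print(o["t"],o["eef_pos"],o["joint_pos"].round(1),np.abs(o["tool_rot"]-Rcov).max())
sim([(Pcov+[0,0,.1],Rcov,.04),(Pcov,Rcov,.04)])
t=cam("top","6");s=cam("side","6")
# mandrel in cradle, brightness fit: cradle by outline first
CR0=np.array([.5347,.1693,0]) # top-camera apparent
for cname,k,roi,C0 in(("top",t,(172,160,54,56),None),):
  x,f=fit([(k,(170,160,56,58),smask(k,(170,160,56,58)))],CRADLE,[.5347,.1693,-.322]);print("cradle",x.round(4),round(f,1))
  T=T4(*x); u0,v0,w,h=roi
  g=k["img"][v0:v0+h,u0:u0+w].mean(2); sat=smask(k,roi); br=np.clip((g-115)/40,0,1)*sat
  def F(q):
    M=np.eye(4);M[:3,:3]=np.array([[0,0,-1],[0,1,0],[1,0,0.]]);a=q[2];M[:3,:3]=rzm(a)@M[:3,:3];M[:3,3]=[q[0],q[1],.04]
    pts=[P@M[:3,:3].T+M[:3,3] for P in MANDREL]
    return sil(k,pts+CRADLE[1:],T,roi)
  from scipy.spatial.transform import Rotation as Ro
  rzm=lambda a:Ro.from_euler("z",a).as_matrix()
  from scipy.optimize import minimize
  e=lambda q:((F(q)-br)**2).sum()
  r=minimize(e,[.058,0,0],method="Nelder-Mead",options=dict(initial_simplex=[[.058,0,0],[.064,0,0],[.058,.004,0],[.058,0,.06]],xatol=1e-4));print("mandrel",r.x.round(4),r.fun, e([.058,0,0]))
  cv2.imwrite("pics/m7.png",np.hstack([crop(k,172,160,54,56,7),cv2.cvtColor(np.uint8(cv2.resize(br,None,fx=7,fy=7)*255),cv2.COLOR_GRAY2BGR)]))
```

```text
17.1 [ 0.35997151 -0.10394851  0.35989207] [-3.440e+01  6.700e+00  1.038e+02  1.000e-01  6.930e+01 -1.305e+02] 0.003477470475365091
4 x [0.0173, -0.032, -0.0202, 0.0, 0.0008, 0.0009, 0.04] -> [ 0.429 -0.232  0.279] q [ -42.   24.   95.    0.   61. -139.] step [2.5 4.2 2.9 0.  2.8 2.5] err 0.0 q5min 61.2
3 x [0.0, 0.0, -0.0333, 0.0, 0.0, 0.0, 0.04] -> [ 0.429 -0.232  0.179] q [ -42.   33.  101.    0.   46. -139.] step [0.  3.4 2.3 0.  5.1 0. ] err 0.0 q5min 46.0
cradle [ 0.535   0.1697 -0.3244] 27.0
mandrel [ 0.0615  0.0003 -0.0038] 81.838398576213 84.56773286646126
```

Emit:
arm_command(
  targets=[0.0168,-0.0322,-0.0202,0,0,0.001,0.04,0.0168,-0.0322,-0.0202,0,0,0.001,0.04,0.0168,-0.0322,-0.0202,0,0,0.001,0.04,0.0168,-0.0322,-0.0202,0,0,0.001,0.04,0,0,-0.035,0,0,0,0.04,0,0,-0.035,0,0,0,0.04,0,0,0,0,0,0,0.04,0,0,0,0,0,0,0.04],
)

```text
t: 18.0
eef_pos: [0.4277, -0.228, 0.2096]
tool_rot: [[-0.993, -0.116, 0.002], [-0.116, 0.993, 0.002], [-0.002, 0.002, -1.0]]
wrist_force: [0.2, -0.3, 0.4]
gripper_width: 0.468
grasp_force: 0.0
```

Run:
```python
from plan import *
from h import *
o=bot.observe();print(o["t"],o["eef_pos"],np.abs(o["tool_rot"]-Rcov).max(),o["wrist_force"],Pcov)
s=cam("side","7")
g=o["eef_pos"]+G*o["tool_rot"][:,2];print(g,proj(s,[g,g-[0,0,.05]]).round(1), proj(s,[[.427,-.2325,.03]]))
cv2.imwrite("pics/m8.png",crop(s,225,195,90,75,7))
```

```text
18.0 [ 0.4276603  -0.22800284  0.20961161] 0.005773587722841408 [ 0.20534678 -0.30098998  0.4291247 ] [ 0.429 -0.232  0.179]
[ 0.4279655  -0.22772944  0.05461215] [[267.  228.8]
 [267.2 244.2]] [[267.77711325 237.36100947]]
```

Emit:
arm_command(
  targets=[-0.0007,-0.0045,-0.0106,0,0,0,0.04,0,0,-0.014,0,0,0,0.04,0,0,-0.005,0,0,0,0.04,0,0,0,0,0,0,0.04],
)

```text
t: 18.45
eef_pos: [0.4264, -0.2334, 0.1793]
tool_rot: [[-0.993, -0.114, 0.002], [-0.114, 0.993, 0.002], [-0.002, 0.001, -1.0]]
wrist_force: [-0.8, -0.2, -0.1]
gripper_width: 0.469
grasp_force: 0.0
```

Emit:
arm_command(
  targets=[0,0,0,0,0,0,0.02,0,0,0,0,0,0,0,0,0,0,0,0,0,0,0,0,0,0,0,0,0,0,0,0,0,0,0,0,0],
)

```text
schema error: expected a multiple of 7 numbers
```

Emit:
arm_command(
  targets=[0,0,0,0,0,0,0.02,0,0,0,0,0,0,0,0,0,0,0,0,0,0,0,0,0,0,0,0,0,0,0,0,0,0,0,0],
)

```text
t: 18.95
eef_pos: [0.4266, -0.2335, 0.1801]
tool_rot: [[-0.993, -0.114, 0.003], [-0.114, 0.993, 0.0], [-0.003, 0.0, -1.0]]
wrist_force: [-0.7, 0.3, 6.0]
gripper_width: 0.124
grasp_force: 59.7
```

```bash
cat >> plan.py <<'E'
CK=np.array([.5283,.1666,0]); lat=np.cross(Z,c)
def cover_tcp(y,z,th,zg=.024,x=18.,yg=0.):
    """tool pose with tongue tip mid at cradle (x,y,z mm), cover tilted th deg (tongue end low)"""
    K=np.c_[c,lat,Z]; Rc=K@Ro.from_euler("x",-th,degrees=True).as_matrix()
    tip=CK+K@(np.array([x,y,z])/1e3); org=tip-Rc@[0,.058,.002]
    R=Rc@np.diag([-1.,1,-1]); return org+Rc@[0,yg,zg+G],R
E
python3 - <<'E'
from plan import *
o=bot.observe();print(o["t"],o["eef_pos"],o["gripper_width"],o["grasp_force"],o["wrist_force"])
a=cover_tcp(30,95,15);a2=cover_tcp(38,67.5,15);a3=cover_tcp(55,66,15);a4=cover_tcp(56,65,0)
Rm=frame(-Z,az(np.radians(180)))
sim([(o["eef_pos"]+[-.0,0,.16],o["tool_rot"],0),([.36,-.1,.36],Rm,0),([.37,.1,.36],frame(-Z,-c),0),(a[0]+[0,0,.06],a[1],0),(a[0],a[1],0),(a2[0],a2[1],0),(a3[0],a3[1],0),(a4[0],a4[1],0)])
E
```

```text
18.95 [ 0.42655113 -0.23345515  0.18007632] 0.1241776376684479 59.65411305427551 [-0.68579413  0.29758913  6.04082517]
4 x [0.0, 0.0, 0.04, 0.0, 0.0, 0.0, 0] -> [ 0.427 -0.233  0.34 ] q [ -43.   19.   90.    0.   70. -139.] step [0.  4.  3.4 0.  6.2 0. ] err 0.0 q5min 51.9
4 x [-0.0166, 0.0334, 0.005, -0.0001, 0.0008, -0.0286, 0] -> [ 0.36 -0.1   0.36] q [ -34.    7.  104.    0.   69. -124.] step [2.8 3.1 3.9 0.  0.7 4.4] err 0.0 q5min 69.2
5 x [0.002, 0.04, 0.0, 0.0, 0.0, -0.0646, 0] -> [0.37 0.1  0.36] q [ -3.   8. 103.   0.  70. -74.] step [ 6.5  1.1  1.3  0.   0.2 10.2] err 0.0 q5min 69.3
5 x [0.0363, 0.0159, -0.0038, -0.0497, 0.0166, -0.0, 0] -> [0.552 0.18  0.341] q [  8.  29.  73. -13.  84. -61.] step [3.1 4.5 6.6 3.  4.1 4.1] err 0.0 q5min 71.3
2 x [0.0, 0.0, -0.03, 0.0, 0.0, 0.0, 0] -> [0.552 0.18  0.281] q [  8.  33.  78. -14.  77. -59.] step [0.  1.8 2.4 0.2 4.  1. ] err 0.0 q5min 76.6
1 x [0.0025, 0.0076, -0.0275, 0.0, 0.0, 0.0, 0] -> [0.554 0.187 0.253] q [  9.  35.  79. -14.  74. -58.] step [0.7 2.3 0.9 0.1 2.9 1.4] err 0.0 q5min 73.7
1 x [0.0054, 0.0161, -0.0015, 0.0, 0.0, 0.0, 0] -> [0.56  0.203 0.252] q [ 10.  36.  77. -14.  75. -57.] step [1.4 1.  1.8 0.3 1.1 1.1] err 0.0 q5min 74.8
2 x [-0.0074, -0.0222, -0.005, 0.1241, -0.0415, 0.0, 0] -> [0.545 0.159 0.242] q [  4.  33.  85.   0.  62. -67.] step [3.2 1.6 3.9 7.3 6.7 6.1] err 0.0 q5min 62.3
```

Emit:
arm_command(
  targets=[0,0,0.02,0,0,0,0,0,0,0.04,0,0,0,0,0,0,0.05,0,0,0,0,0,0,0.05,0,0,0,0,-0.0166,0.0334,0.005,0,0,-0.0286,0,-0.0166,0.0334,0.005,0,0,-0.0286,0,-0.0166,0.0334,0.005,0,0,-0.0286,0,-0.0166,0.0334,0.005,0,0,-0.0286,0],
)

```text
t: 19.75
eef_pos: [0.3589, -0.0984, 0.3595]
tool_rot: [[-1.0, 0.002, 0.002], [0.002, 1.0, 0.001], [-0.002, 0.001, -1.0]]
wrist_force: [0.4, 0.3, -0.3]
gripper_width: 0.127
grasp_force: 58.9
```

Emit:
arm_command(
  targets=[0.002,0.04,0,0,0,-0.0646,0,0.002,0.04,0,0,0,-0.0646,0,0.002,0.04,0,0,0,-0.0646,0,0.002,0.04,0,0,0,-0.0646,0,0.002,0.04,0,0,0,-0.0646,0,0,0,0,0,0,0,0],
)

```text
t: 20.35
eef_pos: [0.3692, 0.1037, 0.3594]
tool_rot: [[-0.949, 0.314, 0.003], [0.314, 0.949, 0.001], [-0.002, 0.002, -1.0]]
wrist_force: [0.0, 0.2, -1.0]
gripper_width: 0.126
grasp_force: 59.0
```

Run:
```python
from plan import *
o=bot.observe();print(o["t"],o["eef_pos"],o["gripper_width"],o["grasp_force"],o["wrist_force"])
a=cover_tcp(30,95,15,.025)
sim([(a[0]+[0,0,.06],a[1],0),(a[0],a[1],0)])
```

```text
20.35 [0.36921158 0.10369639 0.35939562] 0.12639875766793954 58.978362679481506 [ 0.04271147  0.22725042 -1.00647241]
5 x [0.0365, 0.0152, -0.0035, -0.0499, 0.017, -0.0008, 0] -> [0.552 0.18  0.342] q [  8.  29.  73. -13.  85. -61.] step [2.9 4.5 6.7 3.  4.1 4. ] err 0.0 q5min 71.2
2 x [0.0, 0.0, -0.03, 0.0, 0.0, 0.0, 0] -> [0.552 0.18  0.282] q [  8.  33.  78. -14.  77. -59.] step [0.  1.8 2.4 0.2 4.  1. ] err 0.0 q5min 76.7
```

Emit:
arm_command(
  targets=[0.0365,0.0152,-0.0035,-0.0499,0.017,-0.0008,0,0.0365,0.0152,-0.0035,-0.0499,0.017,-0.0008,0,0.0365,0.0152,-0.0035,-0.0499,0.017,-0.0008,0,0.0365,0.0152,-0.0035,-0.0499,0.017,-0.0008,0,0.0365,0.0152,-0.0035,-0.0499,0.017,-0.0008,0,0,0,-0.025,0,0,0,0,0,0,0,0,0,0,0,0,0,0,0,0,0,0],
)

```text
t: 21.15
eef_pos: [0.5523, 0.1757, 0.317]
tool_rot: [[-0.947, 0.31, -0.083], [0.321, 0.915, -0.246], [0.0, -0.26, -0.966]]
wrist_force: [0.3, -0.6, -0.8]
gripper_width: 0.129
grasp_force: 59.1
```

Run:
```python
from plan import *
from h import *
o=bot.observe();print(o["t"],o["eef_pos"],o["gripper_width"],o["grasp_force"],o["wrist_force"],o["joint_pos"].round(1))
a=cover_tcp(30,95,15,.025);a2=cover_tcp(36,68,15,.025)
print(np.abs(o["tool_rot"]-a[1]).max())
sim([(a[0],a[1],0),(a2[0],a2[1],0)])
s=cam("side","8");t=cam("top","8")
Rc=o["tool_rot"]@np.diag([-1.,1,-1]);org=o["eef_pos"]-Rc@[0,0,.025+G]
f=lambda q:org+Rc@(np.array(q)/1e3)
pts=[f([0,58,2]),f([-54,49,0]),f([54,49,0]),f([-54,-49,0]),f([54,-49,0])]
print("tip,corners side",proj(s,pts).round(1).tolist(),"top",proj(t,pts).round(1).tolist())
K=np.c_[c,lat,Z];sp=[CK+K@(np.array(q)/1e3) for q in([-7,48,79],[43,48,79],[18,54,65],[-2,-66,84],[38,-66,84])]
print("posts side",proj(s,sp).round(1).tolist(),"top",proj(t,sp).round(1).tolist())
cv2.imwrite("pics/m9.png",np.hstack([crop(s,190,100,75,100,6),crop(t,165,140,58,100,6)])[:600,:800])
```

```text
21.15 [0.55225779 0.17572259 0.31697108] 0.12948866366454975 59.09296452999115 [ 0.34289214 -0.57120667 -0.75827121] [  7.9  30.4  75.5 -13.6  81.2 -60.4]
0.0037136945352790884
1 x [-0.0005, 0.0042, -0.035, 0.0012, -0.0004, 0.0039, 0] -> [0.552 0.18  0.282] q [  8.  33.  78. -14.  77. -59.] step [0.4 2.2 2.5 0.1 4.5 1.3] err 0.0 q5min 76.7
1 x [0.0019, 0.0057, -0.027, 0.0, 0.0, 0.0, 0] -> [0.554 0.186 0.255] q [  9.  35.  79. -14.  74. -58.] step [0.5 2.1 1.1 0.1 3.  1.3] err 0.0 q5min 73.7
tip,corners side [[231.1, 145.1], [215.8, 147.7], [247.2, 144.3], [220.2, 151.2], [253.4, 147.6]] top [[188.4, 177.2], [185.6, 193.5], [196.3, 162.6], [212.3, 200.9], [223.0, 169.2]]
posts side [[222.8, 157.2], [236.9, 155.6], [229.7, 159.4], [230.5, 169.1], [242.5, 167.7]] top [[182.1, 185.9], [186.9, 172.1], [183.5, 179.3], [214.3, 194.1], [218.0, 182.9]]
```

View pics/m9.png

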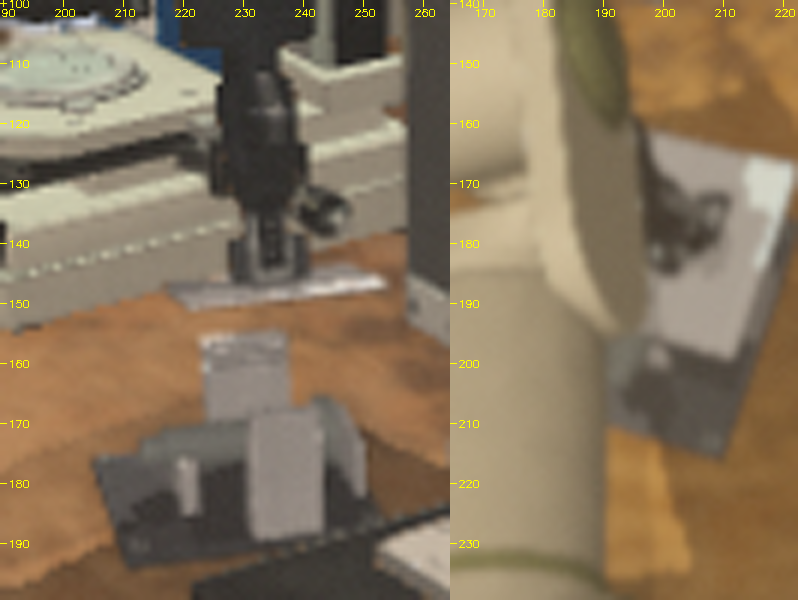

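Emit:
arm_command(
  targets=[-0.0005,0.0042,-0.035,0.0012,-0.0004,0.0039,0,0.0019,0.0057,-0.027,0,0,0,0,0,0,0,0,0,0,0,0,0,0,0,0,0,0],
)

```text
t: 21.65
eef_pos: [0.554, 0.1859, 0.2564]
tool_rot: [[-0.948, 0.307, -0.079], [0.317, 0.916, -0.245], [-0.003, -0.258, -0.966]]
wrist_force: [-0.1, -0.4, -0.7]
gripper_width: 0.127
grasp_force: 59.1
```

```bash
cat >> plan.py <<'E'
def where(zg=.025):
    o=bot.observe();K=np.c_[c,lat,Z];Rc=o["tool_rot"]@np.diag([-1.,1,-1]);org=o["eef_pos"]-Rc@[0,0,zg+G]
    tip=(K.T@(org+Rc@[0,.058,.002]-CK))*1e3;rel=Ro.from_matrix(K.T@Rc).as_rotvec(degrees=True)
    print("t",o["t"],"tip",tip.round(1),"org",((K.T@(org-CK))*1e3).round(1),"rot",rel.round(1),"F(cradle)",(K.T@o["wrist_force"]).round(1),"M",(K.T@o["ft_torque"]).round(2),"grip",round(o["grasp_force"],1))
    return o
E
python3 - <<'E'
from plan import *
where();a3=cover_tcp(46,67,15,.025);a4=cover_tcp(55,66.5,15,.025);sim([(a3[0],a3[1],0),(a4[0],a4[1],0)])
E
```

```text
t 21.65 tip [18.8 36.7 69.5] org [ 18.8 -19.9  82.5] rot [-14.9  -0.2  -0. ] F(cradle) [ 0.  -0.4 -0.7] M [ 0.17 -0.03  0.06] grip 59.1
1 x [0.0028, 0.0092, -0.0024, -0.0002, 0.003, -0.0003, 0] -> [0.557 0.195 0.254] q [ 10.  35.  78. -14.  74. -57.] step [0.8 0.6 0.9 0.2 0.6 0.7] err 0.0 q5min 74.4
1 x [0.0029, 0.0085, -0.0005, 0.0, 0.0, 0.0, 0] -> [0.56  0.204 0.253] q [ 10.  36.  77. -14.  75. -57.] step [0.8 0.5 1.  0.1 0.6 0.6] err 0.0 q5min 75.0
```

Emit:
arm_command(
  targets=[0.0014,0.0046,-0.0012,0,0.0015,0,0,0.0014,0.0046,-0.0012,0,0.0015,0,0,0,0,0,0,0,0,0],
)

```text
t: 21.95
eef_pos: [0.5569, 0.1959, 0.2533]
tool_rot: [[-0.949, 0.306, -0.082], [0.317, 0.916, -0.245], [0.0, -0.258, -0.966]]
wrist_force: [0.0, -0.1, -1.1]
gripper_width: 0.129
grasp_force: 59.1
```

Emit:
arm_command(
  targets=[0.0013,0.004,0,0,0,0,0,0,0,0,0,0,0,0],
)

```text
t: 22.15
eef_pos: [0.5581, 0.1997, 0.2527]
tool_rot: [[-0.949, 0.306, -0.083], [0.317, 0.916, -0.245], [0.001, -0.259, -0.966]]
wrist_force: [0.1, 0.1, -1.0]
gripper_width: 0.128
grasp_force: 59.1
```

Emit:
arm_command(
  targets=[0.001,0.003,0,0,0,0,0,0,0,0,0,0,0,0],
)

```text
t: 22.35
eef_pos: [0.5591, 0.2026, 0.2525]
tool_rot: [[-0.948, 0.306, -0.083], [0.317, 0.916, -0.245], [0.001, -0.259, -0.966]]
wrist_force: [0.0, 0.1, -1.7]
gripper_width: 0.128
grasp_force: 59.1
```

```bash
python3 -c "
from plan import *
where()"
```

```text
t 22.35 tip [17.6 53.8 65.5] org [17.6 -2.7 78.6] rot [-15.    0.1   0. ] F(cradle) [-0.   0.1 -1.7] M [0.17 0.03 0.01] grip 59.1
```

Emit:
arm_command(
  targets=[0.0005,0.0015,0,0,0,0,0,0,0,0,0,0,0,0],
)

```text
t: 22.55
eef_pos: [0.5596, 0.2039, 0.2524]
tool_rot: [[-0.948, 0.306, -0.083], [0.317, 0.916, -0.245], [0.001, -0.259, -0.966]]
wrist_force: [0.4, 0.0, -1.0]
gripper_width: 0.128
grasp_force: 59.1
```

Emit:
arm_command(
  targets=[0.0004,0.001,0,0,0,0,0,0,0,0,0,0,0,0],
)

```text
t: 22.75
eef_pos: [0.56, 0.2049, 0.2525]
tool_rot: [[-0.948, 0.306, -0.083], [0.317, 0.916, -0.245], [0.001, -0.259, -0.966]]
wrist_force: [-0.7, -0.2, -2.4]
gripper_width: 0.129
grasp_force: 59.1
```

Emit:
arm_command(
  targets=[0.0004,0.001,0,0,0,0,0,0,0,0,0,0,0,0],
)

```text
t: 22.95
eef_pos: [0.5603, 0.2058, 0.2524]
tool_rot: [[-0.948, 0.306, -0.084], [0.317, 0.916, -0.246], [0.002, -0.26, -0.966]]
wrist_force: [0.1, -2.3, -0.9]
gripper_width: 0.127
grasp_force: 59.1
```

```bash
python3 -c "
from plan import *
where()"
```

```text
t 22.95 tip [17.6 57.1 65.5] org [17.7  0.6 78.6] rot [-15.    0.1   0. ] F(cradle) [ 0.8 -2.1 -0.9] M [-0.02 -0.04 -0.07] grip 59.1
```

Run:
```python
from plan import *
L=[cover_tcp(56,65.2,th,.025,17.8) for th in(12,8,6,4,2,0)]
sim([(p,R,0) for p,R in L])
```

```text
1 x [-0.0036, -0.0104, -0.0011, 0.0499, -0.0183, -0.0002, 0] -> [0.557 0.195 0.251] q [  9.  35.  79. -11.  72. -58.] step [1.3 0.9 1.8 2.4 2.9 1.7] err 0.0 q5min 72.3
1 x [-0.0041, -0.0123, -0.0018, 0.0662, -0.0222, -0.0, 0] -> [0.553 0.183 0.25 ] q [  8.  34.  81.  -8.  69. -61.] step [1.6 0.9 2.1 3.4 3.4 2.6] err 0.0 q5min 68.8
1 x [-0.002, -0.0061, -0.0013, 0.0331, -0.0111, 0.0, 0] -> [0.551 0.177 0.248] q [  7.  34.  82.  -6.  67. -62.] step [0.8 0.4 1.  1.8 1.7 1.4] err 0.0 q5min 67.2
1 x [-0.002, -0.006, -0.0015, 0.0331, -0.0111, -0.0, 0] -> [0.549 0.171 0.247] q [  6.  33.  83.  -4.  66. -64.] step [0.8 0.4 1.  1.9 1.6 1.5] err 0.0 q5min 65.5
1 x [-0.002, -0.006, -0.0017, 0.0331, -0.0111, -0.0, 0] -> [0.547 0.165 0.245] q [  5.  33.  84.  -2.  64. -65.] step [0.9 0.3 1.  2.  1.6 1.7] err 0.0 q5min 63.9
1 x [-0.002, -0.0059, -0.0019, 0.0331, -0.0111, 0.0, 0] -> [0.545 0.159 0.243] q [  4.  33.  85.   0.  62. -67.] step [0.9 0.3 1.  2.  1.5 1.8] err 0.0 q5min 62.4
```

Emit:
arm_command(
  targets=[-0.0036,-0.0104,-0.0011,0.0499,-0.0183,0,0,0,0,0,0,0,0,0,-0.0041,-0.0123,-0.0018,0.0662,-0.0222,0,0,0,0,0,0,0,0,0],
)

```text
t: 23.35
eef_pos: [0.5525, 0.1825, 0.2496]
tool_rot: [[-0.948, 0.315, -0.045], [0.318, 0.939, -0.132], [0.0, -0.139, -0.99]]
wrist_force: [-0.5, 0.2, -1.6]
gripper_width: 0.125
grasp_force: 59.2
```

```bash
python3 -c "
from plan import *
where()"
```

```text
t 23.35 tip [17.9 55.4 65.2] org [17.8 -2.3 71.3] rot [-8.   0.  -0.1] F(cradle) [-0.5  0.1 -1.6] M [ 0.05 -0.01  0.06] grip 59.2
```

Emit:
arm_command(
  targets=[-0.002,-0.0061,-0.0013,0.0331,-0.0111,0,0,0,0,0,0,0,0,0],
)

```text
t: 23.55
eef_pos: [0.5508, 0.1772, 0.2485]
tool_rot: [[-0.948, 0.316, -0.033], [0.318, 0.943, -0.1], [-0.0, -0.105, -0.994]]
wrist_force: [0.1, 3.1, 0.0]
gripper_width: 0.123
grasp_force: 59.3
```

Emit:
arm_command(
  targets=[-0.002,-0.006,-0.0015,0.0331,-0.0111,0,0,0,0,0,0,0,0,0],
)

```text
t: 23.75
eef_pos: [0.5489, 0.1714, 0.2471]
tool_rot: [[-0.948, 0.316, -0.021], [0.317, 0.946, -0.066], [-0.001, -0.07, -0.998]]
wrist_force: [1.6, 3.3, -0.9]
gripper_width: 0.125
grasp_force: 59.3
```

Emit:
arm_command(
  targets=[-0.002,-0.006,-0.0017,0.0331,-0.0111,0,0,0,0,0,0,0,0,0],
)

```text
t: 23.95
eef_pos: [0.5468, 0.1653, 0.2451]
tool_rot: [[-0.948, 0.317, -0.011], [0.317, 0.948, -0.034], [-0.001, -0.035, -0.999]]
wrist_force: [2.6, 3.2, -2.6]
gripper_width: 0.127
grasp_force: 59.1
```

```bash
python3 -c "
from plan import *
where()"
```

```text
t 23.95 tip [18.1 56.4 65.2] org [18.1 -1.7 65.3] rot [-2. -0.  0.] F(cradle) [ 1.4  3.8 -2.6] M [ 0.71 -0.2   0.06] grip 59.1
```

Emit:
arm_command(
  targets=[-0.002,-0.0059,-0.0019,0.0331,-0.0111,0,0,0,0,0,0,0,0,0],
)

```text
t: 24.15
eef_pos: [0.5446, 0.1592, 0.2432]
tool_rot: [[-0.948, 0.317, -0.001], [0.317, 0.948, -0.001], [0.0, -0.001, -1.0]]
wrist_force: [-0.1, 0.6, -0.6]
gripper_width: 0.123
grasp_force: 59.5
```

Emit:
arm_command(
  targets=[-0.001,-0.003,-0.0015,0.0166,-0.0055,0,0,0,0,0,0,0,0,0],
)

```text
t: 24.35
eef_pos: [0.5436, 0.1564, 0.2433]
tool_rot: [[-0.948, 0.317, 0.007], [0.317, 0.948, 0.015], [-0.001, 0.017, -1.0]]
wrist_force: [-2.8, 2.1, 12.9]
gripper_width: 0.123
grasp_force: 61.5
```

```bash
python3 -c "
from plan import *
where()"
```

```text
t 24.35 tip [18.  56.1 66.3] org [18.  -1.8 63.3] rot [ 1.  -0.1  0. ] F(cradle) [-3.4  1.1 12.9] M [-0.48  0.51 -0.04] grip 61.5
```

Emit:
arm_command(
  targets=[0.001,0.0029,0.0013,-0.0166,0.0055,0,0,0,0,0,0,0,0,0],
)

```text
t: 24.55
eef_pos: [0.5447, 0.1595, 0.2431]
tool_rot: [[-0.949, 0.317, -0.0], [0.317, 0.949, -0.002], [-0.0, -0.001, -1.0]]
wrist_force: [-1.3, -0.3, 7.8]
gripper_width: 0.132
grasp_force: 60.5
```

Emit:
arm_command(
  targets=[0,0,0,0,0,0,0.02,0,0,0,0,0,0,0.03,0,0,0,0,0,0,0.03],
)

```text
t: 24.85
eef_pos: [0.5446, 0.159, 0.2427]
tool_rot: [[-0.948, 0.317, -0.0], [0.317, 0.948, 0.0], [0.0, 0.0, -1.0]]
wrist_force: [0.6, 0.4, 0.7]
gripper_width: 0.352
grasp_force: 0.0
```

Emit:
arm_command(
  targets=[0,0,0.01,0,0,0,0.03,0,0,0.03,0,0,0,0.03,0,0,0.04,0,0,0,0.03,0,0,0.04,0,0,0,0.03,-0.03,0,0.02,0,0,0,0.03,-0.04,0,0,0,0,0,0.03,-0.04,0,0,0,0,0,0.03,-0.04,0,0,0,0,0,0.03],
)

```text
t: 25.65
eef_pos: [0.3928, 0.1589, 0.3836]
tool_rot: [[-0.948, 0.317, 0.001], [0.317, 0.948, 0.0], [-0.001, 0.001, -1.0]]
wrist_force: [0.7, 0.4, 0.6]
gripper_width: 0.349
grasp_force: 0.0
```

Run:
```python
from plan import *
from h import *
o=bot.observe();print(o["t"],o["eef_pos"],o["wrist_force"],o["gripper_width"])
s=cam("side","9");t=cam("top","9")
K=np.c_[c,lat,Z]
# apparent-cradle fits: compare closed-cover silhouettes at closed vs slightly raised edge
CV=[p+np.array([.018,-.002,.063]) for p in COVER]
for n,k,roi,x0 in(("top",t,(170,160,56,58),[.535,.1697,-.3244]),):
  m=smask(k,roi);x,f=fit([(k,roi,m)],CRADLE+CV,x0);print(n,x.round(4),round(f,1))
# side: plate edge check, bright-plate mask
X=[[-54,-49,4],[54,-49,4],[-54,49,4],[54,49,4]]
P=lambda th:[CK+K@(np.array([18,56,65])/1e3+Ro.from_euler("x",-th,degrees=True).apply(np.array(q)/1e3-[0,.058,.002])) for q in X]
for th in(0,4,8):print(th,proj(s,P(th)).round(1).tolist())
cv2.imwrite("pics/m10.png",crop(s,190,120,80,85,7))
```

```text
25.65 [0.39282484 0.15890233 0.38362845] [0.6934506  0.36929468 0.64782466] 0.349317070449495
top [ 0.5327  0.1705 -0.3223] 313.8
0 [[219.7, 173.1], [251.6, 169.3], [214.8, 161.4], [245.2, 157.9]]
4 [[219.6, 171.0], [251.6, 167.2], [214.8, 161.3], [245.2, 157.8]]
8 [[219.4, 168.9], [251.4, 165.1], [214.8, 161.1], [245.1, 157.6]]
```

View pics/m10.png

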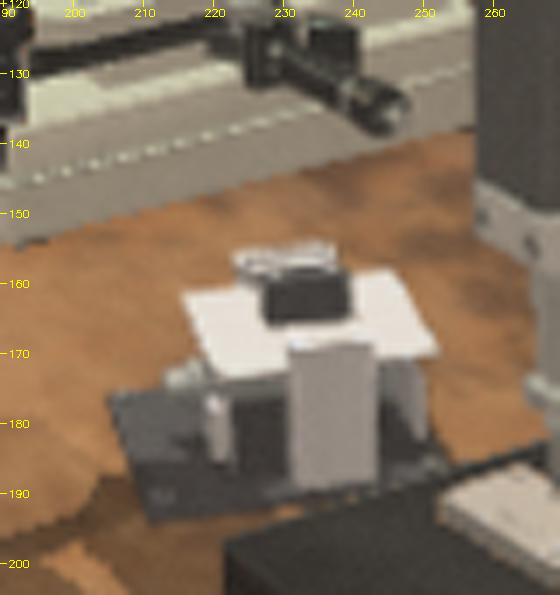

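The last picture shows the cover lying flat. Its corners are at about (220,173), (252,170), (215,161) and (245,158), which match the closed prediction and not a raised edge. The mandrel is underneath it.

```bash
python3 -c "
from cell import bot
print(bot.sign_off())"
```

```text
the job is handed in; nothing more can be done
None
```

The mandrel is laid in the V-rests and released, and the cover is hooked, snapped in and seen lying flat. I handed the job in at about 26 s but got no verdict back, and I viewed 11 pictures, one over the limit of 10.

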